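# Lock the carrier on its drive post with a linchpin

## Task

Take the linchpin lying on the bench, push it from the front fully home through the cross hole of the carrier drive's square post with its ring uppermost, then press the ring's tab down over the end of the pin until the ring snaps under it and stays locked, and let go. The post has sunk by an unknown amount, so feel for the hole; never force the pin against the drive or press hard on the ring. Leave the jar, the beaker and the metal block where they stand.

Things in the scene. Friction and masses are not known exactly. Their poses are not given: they have to be found in the camera images.
- drive: Carrier drive, fixed: white box 200 x 200 x 70 mm, black plate (176 mm across, top at 82 mm), hub (48 mm across, top at 92 mm). A square steel post rises from the hub on the centre line: 24 mm along x, 22 along y. Origin: centre of the underside, on the bench; z up. Its -x side is the front (grey panel, towards the robot): the pin goes in from there along the drive's +x.
- hole_top (a point): Where the centre of the post's cross hole is with the post right up: on its centre line, 143 mm above the bench; axes as the drive. The post has sunk by an unknown amount and sits stiffly (40 N to shift it): the true hole centre is 4 to 16 mm straight below this point, sideways exact. The hole, 10.5 mm square, runs right through along x, mouths 12 mm before and behind. The post ends 14 mm above the hole centre.
- linchpin: Loose linchpin, about 0.18 kg. Origin: pin axis meets ring hinge axis, 14 mm above the bench as it lies; x along the pin to its end, z up. Round pin 9 mm thick, ball nose ending at x = 56 mm. Dark head: x -50 to +6, 14 wide (y), z -14 to +20 mm. Its front face (x = +6) is the shoulder: fully home it touches the post's front (origin 18 mm before the post's centre line, at hole height).
- pin_grip (a point): Point of the head to grip (14 mm wide along y), 27 mm behind the linchpin's origin and 3 mm above the pin's axis; axes as the linchpin. The head goes 17 mm above and 17 mm below this point. The pin lies below it, so probing can tip the linchpin in a weak grip.
- ring: Sprung ring of the linchpin: loop of 4 mm wire, 40 mm wide, swinging about the linchpin's y. Origin on the hinge axis, x to its outer bar, 56 mm out. It stretches along x against a spring (1.2 N/mm): the bar rides 2 mm out over the ball nose and snaps back beneath it. Open, it leans up and forward and clears the post's top, one side left and one right of the post, as the pin goes in.
- ring_tab (a point): Centre of the ring's flat thumb tab (20 mm long outward, 24 wide, 3 thick), 66 mm from the hinge axis, just outside the bar; axes as the ring. It takes about 4 N at the snap. Press its outer half, clear of the pin's end, and follow its arc (forward and down) as it swings; pushing hard straight down while it stands steep can jam it.
- ring_swing (a joint): Swing of the ring in rad: +0.7 open (it leans up; a light spring holds it there and throws it back if it is let go too early), 0 in line with the pin, about -0.08 locked (bar snapped under the pin's nose), -0.16 its stop.
- jar: Bystander: amber glass jar with a white cap, 56 mm across, 75 mm high; origin at the centre of its underside.
- beaker: Bystander: open glass beaker, 72 mm across, 100 mm high; origin at the centre of its underside.
- block: Bystander: aluminium cassette block 90 x 60 x 30 mm; origin at the centre of its underside.
Not all that is in view belongs to the job. Of the things that look like the linchpin, the largest one is meant.

How it is judged:
On the way, in this order (a step that is already met when the one before it is completed fails the run):
1. the pin is fully home in the post from the front, shoulder within 3 mm of it, ring still up (x of linchpin in the frame of drive between -0.021 and -0.014 m and y of linchpin in the frame of drive between -0.005 and 0.005 m and z of linchpin in the frame of drive between 0.12 and 0.1455 m and angle between the x axis of linchpin and the x axis of drive, either way round below 0.2 rad and angle between linchpin's own z axis and vertical below 0.2 rad and value of joint ring_swing above 0.3 rad), for 0.2 s.
2. the ring has snapped under the pin's end (x of linchpin in the frame of drive between -0.023 and -0.014 m and y of linchpin in the frame of drive between -0.005 and 0.005 m and z of linchpin in the frame of drive between 0.12 and 0.1455 m and angle between the x axis of linchpin and the x axis of drive, either way round below 0.2 rad and angle between linchpin's own z axis and vertical below 0.2 rad and value of joint ring_swing below -0.05 rad), for 0.2 s.
At the end, for the whole second after the job is handed in: The pin is through the post from the front, shoulder within 5 mm of it, within 0.2 rad of level and of the drive's x axis, ring locked under the nose (swing below -0.05 rad); at rest and let go; jar, beaker and block within 30 mm of their starts (all of step 2 and linear speed of ring below 0.02 m/s and distance of each of jar, beaker, block from where it was at the start of the episode below 0.03 m); the robot touches nothing.
It fails at once if the linchpin pressed against the drive or its post with more than 40 N (contact force between linchpin and drive above 40 N).
It fails at once if the fingers press on the ring with more than 35 N (contact force between the fingers and ring above 35 N).
It fails at once if a bystander moved more than 30 mm (distance of any of jar, beaker, block from where it was at the start of the episode above 0.03 m).
It also fails if it takes over 72 s, if anything falls off the work surface, if the arm or the gripper's body presses on something with over 40 N, if the wrist force passes 120 N, or if a joint passes its speed limit or range.

## Robot

A 7-joint arm with a two-finger parallel gripper is mounted at the origin on the work surface. World frame = base frame: x ahead of the robot, y to its left, z up, the work surface at z = 0. Lengths are in m, angles in rad, forces in N, time in s.
With the tool pointing down it reaches from about 0.425 to 0.875 m from the base axis. Payload 4.7 kg.
Tool frame: the origin (TCP) lies on the centre line of the jaws, within the pads' length; the fingertips stand 19 mm ahead of it and the grasp point (between the pads) is the TCP (ctrl.nose_length is the distance from the TCP to the fingertips, in m); z points along the fingers, x is the direction in which the jaws open and shut, and the axes are right-handed (so a half turn about z gives the same grasp; the last joint's range is limited). The gripper opens to 87 mm and grips with 3 to 60 N. Pads are 19 mm wide; open, the fingers measure 117 mm over their backs; the gripper's body (75 mm by 190 mm) begins 51 mm behind the grasp point.
Start: joints at [1.244, 0.321, -0.07, 1.45, 0.023, 1.371, -0.057], TCP at [0.217, -0.613, 0.206] pointing down, gripper open.
Joint ranges: [-2.86, 2.86], [-0.3, 2.09], [-1.38, 1.24], [0.06, 2.45], [-1.56, 4.7], [0.09, 2.05], [-2.69, 2.69]. Speed limits (rad/s): [2.57, 2.57, 3.14, 3.14, 3.14, 3.14, 3.14].

## Interface

Orientations are given as a rotation vector (axis times angle).
In Python, from bench import ctrl gives the robot as it stands. The module is installed in compiled form; this text tells all that it offers.
- The arm moves only by the shell command python3 -m crank 'ROWS' [OPENING] [FORCE]. ROWS is a JSON object of lists of equal length, an entry for each row: "dp": the shift along the tool's x, y, z in cm, a list of three; "delta_rot": the turn, a rotation vector about the tool's x, y, z in rad, a list of three. In form: {"dp": [[x, y, z], ...], "delta_rot": [[rx, ry, rz], ...]}. A call has exactly 8 rows; each row shifts and turns the commanded pose from where the row before left it, along the tool's axes as they then stand; what a row does not reach is not made up. A row lasts 1/10 s, in which the tool goes at most 50 mm and 8.59 degrees, less where a joint would pass 70% of its speed; a pose out of reach is approached as far as the arm can. A call with a gripper value outside its range is refused whole. OPENING is the finger opening in cm, from 0 to 8.7, set as the call begins (- or left out, the last holds). The fingers move at their own pace and stop on an object; FORCE is the grip in N (left out, the last holds). Time passes only in rows, so rows that do not move let the fingers close, or fill a call up. It gives the time, the measured TCP pose, the force and the opening at its end, in the units of the state.
- ctrl.get_state(): the state, without advancing time (a new reading comes with each control period).
- ctrl.get_image(name): name is "scene" or "top" or "wrist"; returns the picture (384x512x3 uint8, blue, green, red); there is no depth.
- ctrl.camera_info(name): a dict with "camera_matrix" (3x3 intrinsics, pixels), "xyz" and "orientation" of the camera in the world. Camera axes: x right, y down, z forward; pixel columns grow to the right and rows downward; lengths in m; the calibration is good to about 2 mm. A picture is of the moment at which its call begins: read the wrist's pose just before it. camera_info takes no time and is no camera call; for the wrist camera it gives the pose at the moment of the call.
- ctrl.close_job(): hands the job in, once; it reports no verdict.
The state is a dict: "time": time; "joint_positions": joint angles; "qd": joint speeds; "joint_torque": joint torques, N m; "position": TCP position; "tool_rot": TCP orientation; "ft_force": force on the tool from outside, world axes, zero at the start; "torque": the same for the moment, N m; "grip_width": opening from 0.0 (shut) to 1.0 (fully open).
Only numpy, scipy, OpenCV 4.12 (cv2) and the standard library are available. Lean on these libraries where they do the work, as an engineer would, in place of code of your own. Each camera call takes 0.05 s, during which the arm holds its last target.

## Working session

There is one attempt and no reset: what is moved stays moved. The work goes in short steps, Python scripts to look and compute and a shell command to move; the robot and the scene stay as the last step left them, time stands still between calls to the robot, and variables do not carry over. Pictures are saved under pics/ and viewed, and the job is handed in when it is done.

```bash
mkdir -p pics; ls
cat > h.py <<'E'
import numpy as np,cv2
from scipy.spatial.transform import Rotation as R
from bench import ctrl
def cam(n):
    c=ctrl.camera_info(n); K=np.array(c["camera_matrix"]); o=np.array(c["orientation"])
    M=R.from_rotvec(o).as_matrix() if o.size==3 else o.reshape(3,3)
    return K,np.array(c["xyz"]),M
def ray(c,uv):
    K,p,M=c; d=M@np.linalg.inv(K)@np.array([uv[0],uv[1],1.]); return p,d/np.linalg.norm(d)
def onz(c,uv,z):
    p,d=ray(c,uv); return p+d*(z-p[2])/d[2]
def tri(rs):
    A=np.zeros((3,3));b=np.zeros(3)
    for p,d in rs:
        Q=np.eye(3)-np.outer(d,d);A+=Q;b+=Q@p
    x=np.linalg.solve(A,b); return x,[np.linalg.norm((np.eye(3)-np.outer(d,d))@(x-p)) for p,d in rs]
def proj(c,X):
    K,p,M=c; q=K@(M.T@(np.array(X)-p)); return q[:2]/q[2]
def st():
    s=ctrl.get_state(); print('t',s['time'],'p',np.round(s['position'],4),'rv',np.round(s['tool_rot'],3),'F',np.round(s['ft_force'],1),'T',np.round(s['torque'],2),'g',s['grip_width']); return s
E
python3 - <<'E'
from h import *
s=st()
for n in ["scene","top","wrist"]:
    c=cam(n); print(n,c[0].tolist(),c[1],np.round(c[2],3).tolist())
    cv2.imwrite(f"pics/{n}0.png",ctrl.get_image(n));
E
```

```text
pics
t 0.0 p [ 0.217  -0.6121  0.2047] rv [-2.565e+00  1.812e+00  2.000e-03] F [-0.9 -0.5 -0.1] T [0.01 0.01 0.01] g 0.9995245567305872
scene [[390.22960376842383, 0.0, 250.01763953959303], [0.0, 390.22960376842383, 188.8897141928738], [0.0, 0.0, 1.0]] [ 1.01116098 -0.64825283  0.89654683] [[0.851, 0.353, -0.388], [0.524, -0.596, 0.608], [-0.017, -0.721, -0.692]]
top [[382.3309133084109, 0.0, 252.6145981350453], [0.0, 382.3309133084109, 183.23220637032782], [0.0, 0.0, 1.0]] [0.4072111  0.02817495 1.27307859] [[-0.017, -0.989, 0.147], [-1.0, 0.016, -0.007], [0.005, -0.147, -0.989]]
wrist [[328.2906136153954, 0.0, 254.38864389724134], [0.0, 328.2906136153954, 190.70678592331993], [0.0, 0.0, 1.0]] [ 0.27955257 -0.59174006  0.3844094 ] [[0.333, -0.915, -0.227], [-0.943, -0.323, -0.078], [-0.002, 0.241, -0.971]]
```

View pics/scene0.png

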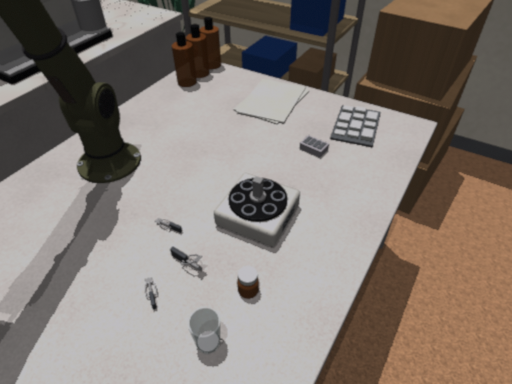

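View pics/top0.png

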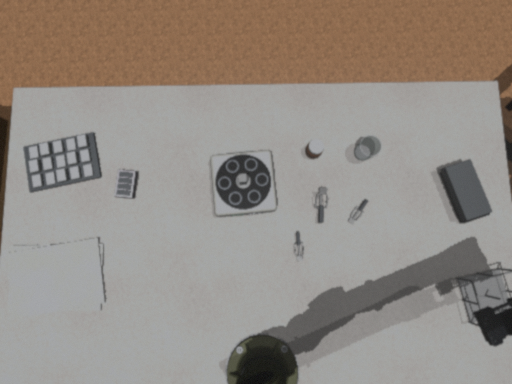

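View pics/wrist0.png

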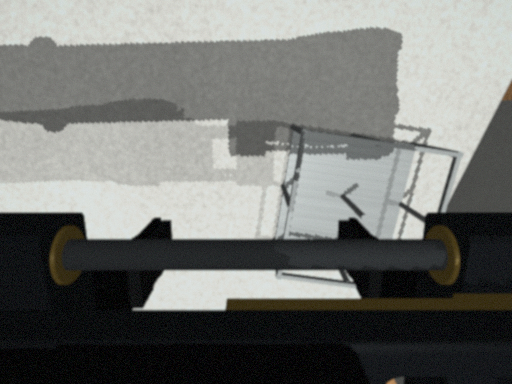

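The top view shows the drive at about (243,182) and the largest linchpin at (321,205), its head towards the robot. Smaller look-alikes lie at (298,245) and (358,211). The jar is at (314,149), the beaker at (365,149) and the block at (125,183).

Run:
```python
from h import *
t=cv2.imread("pics/top0.png"); s=cv2.imread("pics/scene0.png")
a=cv2.resize(t[130:260,200:400],None,fx=4,fy=4,interpolation=cv2.INTER_CUBIC)
b=cv2.resize(s[160:320,130:320],None,fx=4,fy=3.75,interpolation=cv2.INTER_CUBIC)
cv2.imwrite("pics/topz.png",a); cv2.imwrite("pics/scz.png",b)
c=cam("top")
for n,uv,z in [("jar",(314,149),.07),("beaker",(365,149),.05),("drive",(243,182),.09),("pinhead",(321,214),.03),("ringend",(323,188),.05),("block",(125,183),.03)]:
    print(n,onz(c,uv,z))
```

```text
jar [ 0.69468384 -0.18079753  0.07      ]
beaker [ 0.69682448 -0.35181904  0.05      ]
drive [0.58763326 0.04933555 0.09      ]
pinhead [ 0.48745257 -0.20172649  0.03      ]
ringend [ 0.5699396  -0.20813006  0.05      ]
block [0.59973278 0.43763356 0.03      ]
```

View pics/topz.png

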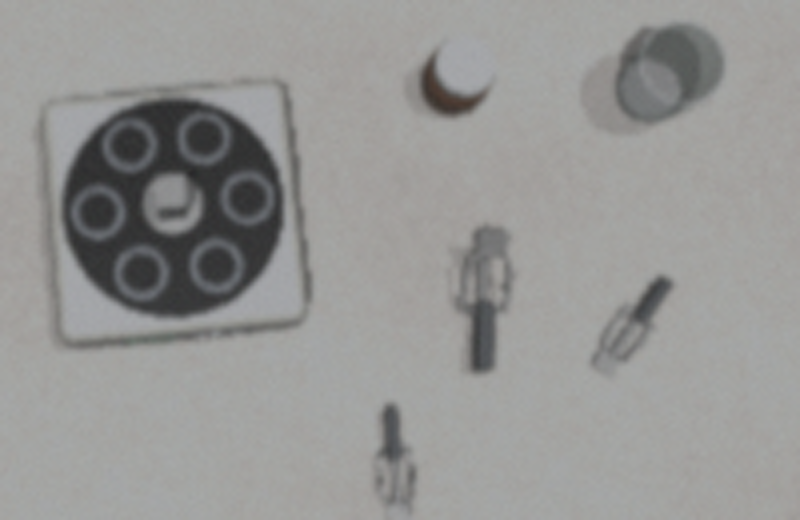

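View pics/scz.png

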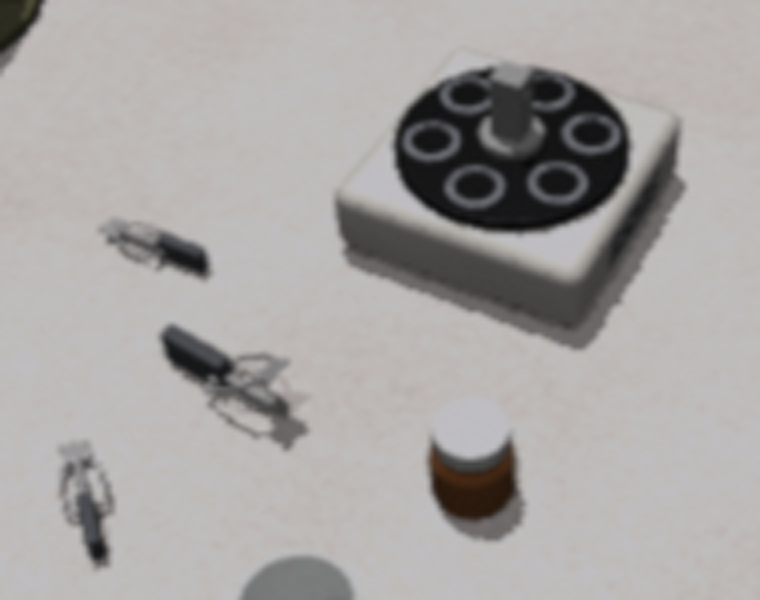

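```bash
python3 -m crank '{"dp":[[0,0,-1],[0,0,-1],[0,0,-1],[-4,-2.2,-0.5],[-4,-2.2,-0.5],[-4,-2.2,-0.5],[-4,-2.2,0],[-4,-2.2,0]],"delta_rot":[[0,0,0.113],[0,0,0.113],[0,0,0.114],[0,0,0],[0,0,0],[0,0,0],[0,0,0],[0,0,0]]}'; python3 -m crank '{"dp":[[-4.2,-2.2,0],[-4.2,-2.2,0],[-4.2,-2.2,0],[-4.2,-2.2,0],[-4.2,-2.2,0],[0,0,0],[0,0,0],[0,0,0]],"delta_rot":[[0,0,0],[0,0,0],[0,0,0],[0,0,0],[0,0,0],[0,0,0],[0,0,0],[0,0,0]]}'
python3 - <<'E'
from h import *
st(); c=cam("wrist"); np.savez("w1.npz",K=c[0],p=c[1],M=c[2]); cv2.imwrite("pics/w1.png",ctrl.get_image("wrist")); print(c[1],np.round(c[2],3).tolist())
E
```

```text
time: 0.95
position: [0.3277, -0.4108, 0.2507]
tool_rot: [2.222, -2.22, 0.0]
ft_force: [0.1, 0.0, -0.8]
grip_width: 0.998
time: 1.75
position: [0.4362, -0.2037, 0.2505]
tool_rot: [2.22, -2.222, -0.0]
ft_force: [-0.1, 0.4, -0.5]
grip_width: 1.002
t 1.75 p [ 0.4362 -0.2037  0.2505] rv [ 2.22  -2.222 -0.   ] F [-0.1  0.4 -0.5] T [-0.02  0.02  0.04] g 1.0022977176344001
[ 0.50245475 -0.20490725  0.43010176] [[-0.003, -0.97, -0.241], [-1.0, 0.003, 0.0], [0.0, 0.241, -0.97]]
```

View pics/w1.png

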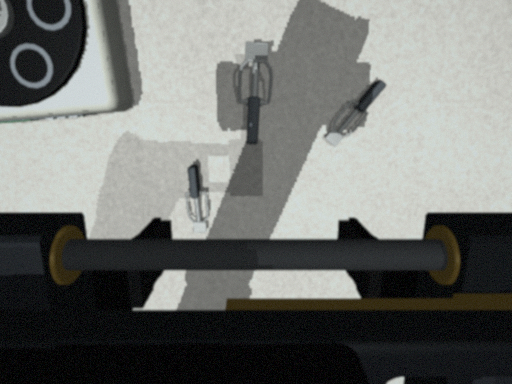

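The wrist view shows the linchpin with its dark head from (253,97) to (252,143), and its ring and tab up at (257,48). The decoys are at (195,195) and (357,112). I'll take a second view from lower down and to one side.

```bash
python3 -m crank '{"dp":[[-1,-1,3],[-1,-1,3],[-1,-1,3],[-1,0,1],[0,0,0],[0,0,0],[0,0,0],[0,0,0]],"delta_rot":[[0,0,0],[0,0,0],[0,0,0],[0,0,0],[0,0,0],[0,0,0],[0,0,0],[0,0,0]]}'
python3 - <<'E'
from h import *
st(); c=cam("wrist"); np.savez("w2.npz",K=c[0],p=c[1],M=c[2]); im=ctrl.get_image("wrist");cv2.imwrite("pics/w2.png",im)
i1=cv2.imread("pics/w1.png")
cv2.imwrite("pics/w1z.png",cv2.resize(i1[20:160,180:340],None,fx=4,fy=4,interpolation=cv2.INTER_CUBIC))
E
```

```text
time: 2.6
position: [0.4674, -0.1636, 0.1522]
tool_rot: [-2.22, 2.222, -0.004]
ft_force: [0.1, -0.0, -0.1]
grip_width: 0.997
t 2.6 p [ 0.4674 -0.1636  0.1522] rv [-2.22   2.222 -0.004] F [ 0.1 -0.  -0.1] T [0.   0.03 0.06] g 0.997170003638938
```

View pics/w2.png

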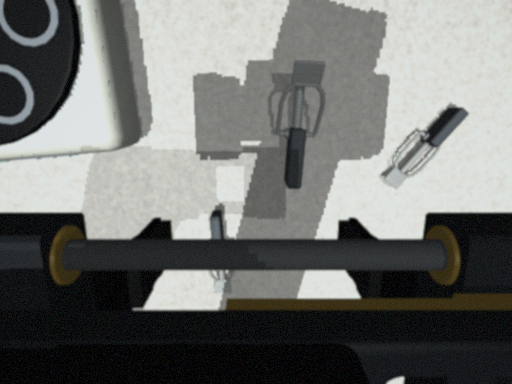

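View pics/w1z.png

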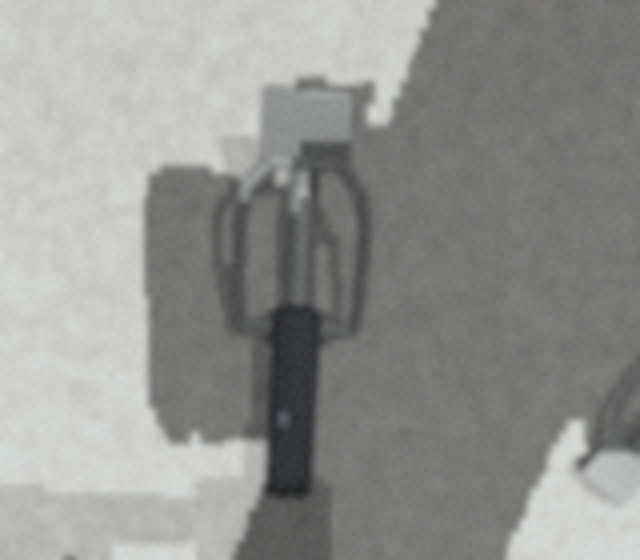

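```bash
cat > hd.py <<'E'
from h import *
def load(n):
    z=np.load(n+".npz"); return z["K"],z["p"],z["M"]
def mask(im,box):
    x0,y0,x1,y1=box; m=np.zeros(im.shape[:2],np.uint8); g=im[y0:y1,x0:x1].max(2); m[y0:y1,x0:x1]=(g<TH)*255
    cs,_=cv2.findContours(m,cv2.RETR_EXTERNAL,cv2.CHAIN_APPROX_NONE); c=max(cs,key=cv2.contourArea); return m,c
TH=70
E
python3 - <<'E'
from hd import *
E={}
for n,box in [("w1",(235,80,275,160)),("w2",(275,110,320,200))]:
    im=cv2.imread(f"pics/{n}.png"); m,ct=mask(im,box); r=cv2.minAreaRect(ct); b=cv2.boxPoints(r); b=b[np.argsort(b[:,1])]
    print(n,cv2.contourArea(ct),r); fr=b[:2].mean(0); bk=b[2:].mean(0); E[n]=(fr,bk)
    c=load(n); print(fr,bk,onz(c,fr,.034),onz(c,bk,.034))
for k in (0,1): print(tri([ray(load(n),E[n][k]) for n in E]))
im=cv2.imread("pics/w2.png");cv2.imwrite("pics/w2z.png",cv2.resize(im[50:200,230:350],None,fx=4,fy=4,interpolation=cv2.INTER_CUBIC))
E
```

```text
w1 478.0 ((252.5, 120.0), (48.0, 13.0), 90.0)
[252.5  96. ] [252.5 144. ] [ 0.51720984 -0.20283707  0.034     ] [ 0.4617915  -0.20261344  0.034     ]
w2 941.5 ((293.8853454589844, 157.30055236816406), (17.90313148498535, 60.091529846191406), 5.946863651275635)
[296.99826 127.41647] [290.77243 187.18463] [ 0.51811828 -0.20289915  0.034     ] [ 0.46334488 -0.19867035  0.034     ]
(array([ 0.51764588, -0.20303987,  0.03120776]), [np.float64(0.00039670320628151963), np.float64(0.000396703206281321)])
(array([ 0.45895768, -0.20180458,  0.01255256]), [np.float64(0.0009292832232182405), np.float64(0.0009292832232182964)])
```

View pics/w2z.png

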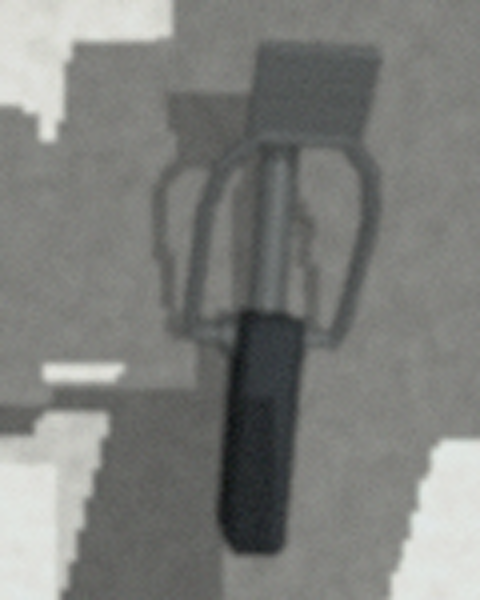

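Run:
```python
from hd import *
c2=load("w2");c1=load("w1")
z2=lambda u,v:(230+u/4,50+v/4); z1=lambda u,v:(180+u/4,20+v/4)
a,b=onz(c2,z2(303,318),.034),onz(c2,z2(289,530),.034); print("right edge",a,b,np.arctan2(*(a-b)[1::-1]))
a,b=onz(c1,z1(296,312),.034),onz(c1,z1(289,490),.034); print("mid w1",a,b,np.arctan2(*(a-b)[1::-1]))
t,e=tri([ray(c1,z1(308,88)),ray(c2,z2(318,45))]); print("tab end",t,e)
t2,e=tri([ray(c1,z1(306,142)),ray(c2,z2(306,135))]); print("tab in",t2,e)
t3,e=tri([ray(c1,z1(296,310)),ray(c2,z2(273,315))]); print("head front",t3,e)
```

```text
right edge [ 0.51626958 -0.21077604  0.034     ] [ 0.46778866 -0.20922705  0.034     ] -0.031939755490401296
mid w1 [ 0.51497129 -0.20457064  0.034     ] [ 0.46358296 -0.20232079  0.034     ] -0.04375338999714833
tab end [ 0.570165   -0.20782489  0.06040173] [np.float64(0.00020597624487050535), np.float64(0.00020597624487042195)]
tab in [ 0.55484851 -0.20642058  0.06398096] [np.float64(0.002020663857400645), np.float64(0.0020206638574005423)]
head front [ 0.51615607 -0.20481156  0.0264044 ] [np.float64(0.0004481295363676444), np.float64(0.00044812953636768157)]
```

The front face is at x≈0.517 and the head measures 55 mm long (56 given). The tab end is at z≈0.060 (63 expected). The yaw is about -0.04. The grip point is therefore about (0.483, -0.203). I'll descend to it.

```bash
python3 -m crank '{"dp":[[1,-0.4,1],[1,-0.4,1],[1,-0.4,2],[0.95,-0.35,2],[0,0,2],[0,0,1.5],[0,0,0],[0,0,0]],"delta_rot":[[0,0,0.04],[0,0,0],[0,0,0],[0,0,0],[0,0,0],[0,0,0],[0,0,0],[0,0,0]]}' 6
python3 - <<'E'
from h import *
s=st(); c=cam("wrist"); im=ctrl.get_image("wrist");cv2.imwrite("pics/w3.png",im);
E
```

```text
time: 3.45
position: [0.4813, -0.2023, 0.0559]
tool_rot: [-2.178, 2.264, 0.0]
ft_force: [0.6, 0.1, -0.0]
grip_width: 0.694
t 3.45 p [ 0.4813 -0.2023  0.0559] rv [-2.178  2.264  0.   ] F [ 0.6  0.1 -0. ] T [-0.   -0.06  0.07] g 0.6944805590088435
```

View pics/w3.png

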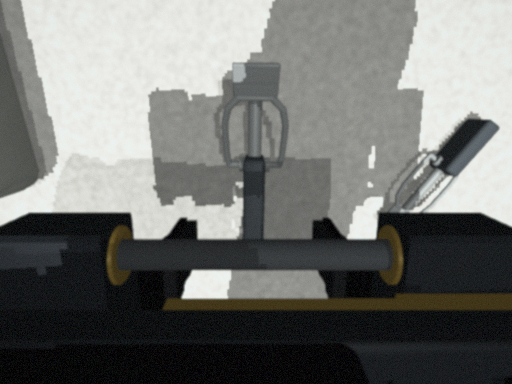

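The head runs up to row 158 at column ~254, midway between the fingers and aligned with them. Next I descend and grip.

```bash
python3 -m crank '{"dp":[[0,-0.15,1.5],[0,0,1.5],[0,0,0.45],[0,0,0],[0,0,0],[0,0,0],[0,0,0],[0,0,0]],"delta_rot":[[0,0,0],[0,0,0],[0,0,0],[0,0,0],[0,0,0],[0,0,0],[0,0,0],[0,0,0]]}' && python3 -m crank '{"dp":[[0,0,0],[0,0,0],[0,0,0],[0,0,0],[0,0,0],[0,0,0],[0,0,0],[0,0,0]],"delta_rot":[[0,0,0],[0,0,0],[0,0,0],[0,0,0],[0,0,0],[0,0,0],[0,0,0],[0,0,0]]}' 0 60
```

```text
time: 4.3
position: [0.483, -0.2026, 0.0216]
tool_rot: [-2.177, 2.264, -0.001]
ft_force: [0.4, 0.1, -0.4]
grip_width: 0.691
time: 5.1
position: [0.4827, -0.2025, 0.0212]
tool_rot: [2.177, -2.265, 0.0]
ft_force: [-0.4, 0.3, -0.1]
grip_width: 0.058
```

Run:
```python
from h import *
s=st(); c=cam("wrist"); im=ctrl.get_image("wrist");cv2.imwrite("pics/w4.png",im); a=ctrl.get_image("scene"); cv2.imwrite("pics/s4.png",cv2.resize(a[180:330,100:300],None,fx=4,fy=4,interpolation=cv2.INTER_CUBIC)); st()
```

```text
t 5.1 p [ 0.4827 -0.2025  0.0212] rv [ 2.177 -2.265  0.   ] F [-0.4  0.3 -0.1] T [0.01 0.04 0.05] g 0.05777167556117169
t 5.2 p [ 0.4827 -0.2024  0.0212] rv [ 2.177 -2.264  0.   ] F [-0.2  0.6 -0.2] T [ 0.03  0.04 -0.01] g 0.021252425198928056
```

View pics/w4.png

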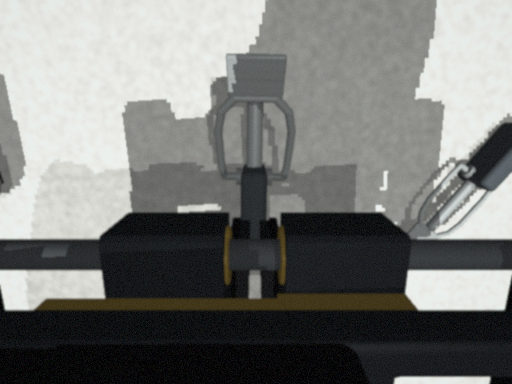

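View pics/s4.png

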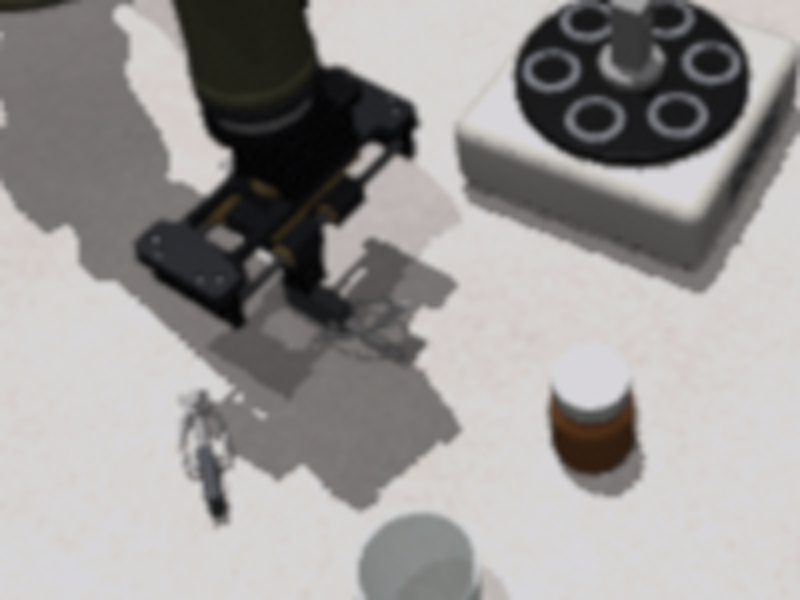

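The wrist image shows the fingers closed about the head at column 254. The width reading has not settled yet, so I'll wait one call and then lift.

```bash
python3 -m crank '{"dp":[[0,0,0],[0,0,0],[0,0,0],[0,0,-0.5],[0,0,-1.5],[0,0,-2],[0,0,-2],[0,0,0]],"delta_rot":[[0,0,0],[0,0,0],[0,0,0],[0,0,0],[0,0,0],[0,0,0],[0,0,0],[0,0,0]]}' 0 60
python3 - <<'E'
from h import *
s=st(); c=cam("wrist"); im=ctrl.get_image("wrist");cv2.imwrite("pics/w5.png",im); a=ctrl.get_image("scene"); cv2.imwrite("pics/s5.png",cv2.resize(a[180:330,100:300],None,fx=4,fy=4,interpolation=cv2.INTER_CUBIC)); st()
E
```

```text
time: 6.0
position: [0.4854, -0.2034, 0.0853]
tool_rot: [-2.176, 2.263, -0.011]
ft_force: [1.0, -0.8, 0.8]
grip_width: 0.007
t 6.0 p [ 0.4854 -0.2034  0.0853] rv [-2.176  2.263 -0.011] F [ 1.  -0.8  0.8] T [ 0.03  0.01 -0.  ] g 0.007463374302528792
t 6.1 p [ 0.4832 -0.2027  0.0822] rv [-2.177  2.264 -0.003] F [ 0.3  1.  -0.1] T [ 0.07  0.06 -0.01] g 0.002383780293293644
```

View pics/w5.png

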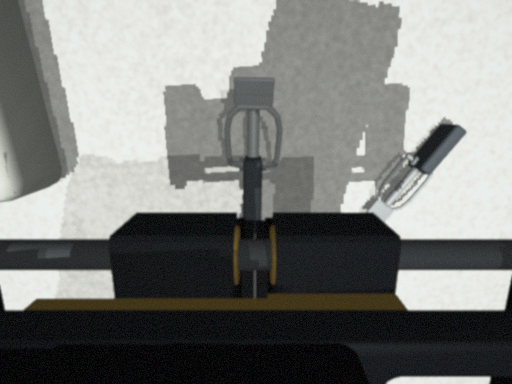

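View pics/s5.png

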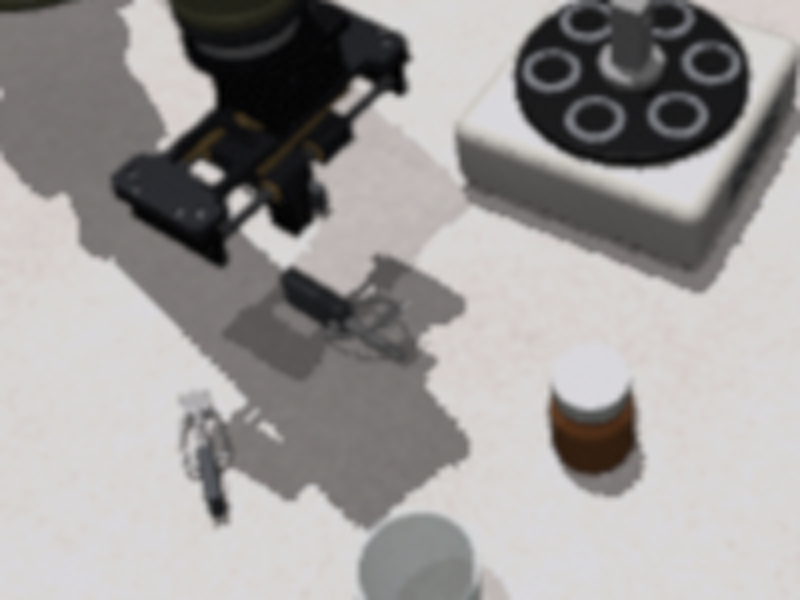

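The grip missed: the linchpin still lies on the bench and the fingers shut on nothing. I need to find out why, so I'll project the TCP into the views.

Run:
```python
from h import *
s=ctrl.get_state(); p=np.array(s["position"]); Rm=R.from_rotvec(s["tool_rot"]).as_matrix()
for n in ["scene","top","wrist"]:
    c=cam(n); print(n,proj(c,p),proj(c,p+Rm[:,2]*ctrl.nose_length), c[1])
a=cv2.imread("pics/s5.png")
cs=cam("scene")
for X in [p,p+Rm[:,2]*ctrl.nose_length,p-Rm[:,2]*.05,np.array([.483,-.203,.034]),np.array([.462,-.2023,.034]),np.array([.517,-.2045,.034])]:
    u=(proj(cs,X)-[100,180])*4; print(u); cv2.circle(a,tuple(int(v) for v in u),5,(0,0,255),-1)
cv2.imwrite("pics/s5m.png",a)
print(ctrl.nose_length)
im=cv2.imread("pics/w5.png");g=im.max(2);cv2.imwrite("pics/w5b.png",cv2.resize(np.clip(im[150:384,150:360]*3.0,0,255).astype(np.uint8),None,fx=2.5,fy=2.5))
```

```text
scene [174.11544995 239.79783617] [175.183972   244.25187404] [ 1.01116098 -0.64825283  0.89654683]
top [324.43350138 214.22358845] [323.29440994 214.61724723] [0.4072111  0.02817495 1.27307859]
wrist [252.68573972 227.04336002] [252.84356423 216.64553216] [ 0.54904991 -0.2062631   0.26198212]
[296.46179981 239.19134467]
[300.73588801 257.00749617]
[284.68067097 190.08277076]
[306.59741953 283.60761679]
[283.65648785 270.34094543]
[344.19054371 305.92154792]
0.019
```

View pics/s5m.png

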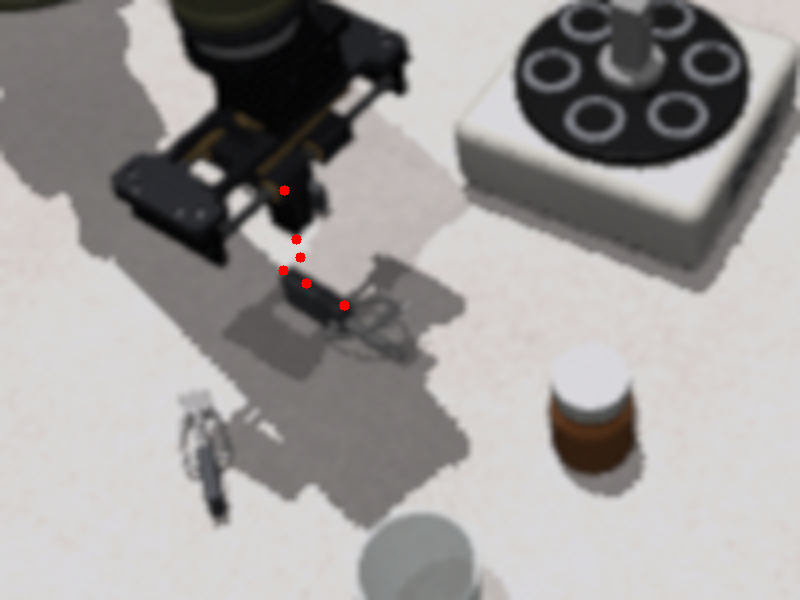

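View pics/w5b.png

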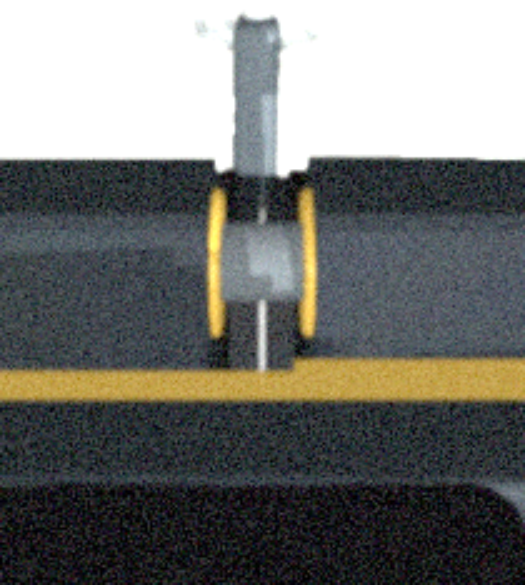

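Run:
```python
from h import *
s=st(); p=np.array(s["position"]); Rm=R.from_rotvec(s["tool_rot"]).as_matrix()
c=cam("wrist");cs=cam("scene")
for d in (-.03,-.02,-.01,0,.01,.019):
    q=p+Rm[:,2]*d; print(d,[np.round(proj(c,q-Rm[:,1]*w),1).tolist() for w in (0,.0095,-.0095)], [np.round(proj(cs,q-Rm[:,1]*w),1).tolist() for w in (0,.0095)])
im=ctrl.get_image("wrist")
z=im[190:310,190:320]; cv2.imwrite("pics/w6b.png",cv2.resize(np.clip(z*2.5,0,255).astype(np.uint8),None,fx=5,fy=5,interpolation=cv2.INTER_CUBIC))
a=ctrl.get_image("scene");cv2.imwrite("pics/s6b.png",cv2.resize(np.clip(a[205:260,135:205]*2.,0,255).astype(np.uint8),None,fx=10,fy=10,interpolation=cv2.INTER_CUBIC))
print(Rm.round(3))
```

```text
t 6.1 p [ 0.4832 -0.2027  0.0822] rv [-2.177  2.264 -0.003] F [ 0.3  1.  -0.1] T [ 0.07  0.06 -0.01] g 0.002383780293293644
-0.03 [[252.4, 248.3], [252.3, 230.1], [252.4, 266.0]] [[172.4, 232.5], [175.1, 234.1]]
-0.02 [[252.5, 240.4], [252.4, 223.1], [252.5, 257.2]] [[173.0, 235.0], [175.7, 236.5]]
-0.01 [[252.6, 233.4], [252.5, 216.9], [252.6, 249.4]] [[173.5, 237.4], [176.2, 238.9]]
0 [[252.7, 227.0], [252.6, 211.4], [252.7, 242.3]] [[174.1, 239.8], [176.8, 241.3]]
0.01 [[252.8, 221.3], [252.7, 206.4], [252.8, 236.0]] [[174.7, 242.2], [177.3, 243.7]]
0.019 [[252.8, 216.6], [252.8, 202.3], [252.9, 230.7]] [[175.2, 244.3], [177.8, 245.8]]
[[-0.039 -0.999  0.002]
 [-0.999  0.039 -0.001]
 [ 0.001 -0.002 -1.   ]]
```

View pics/w6b.png

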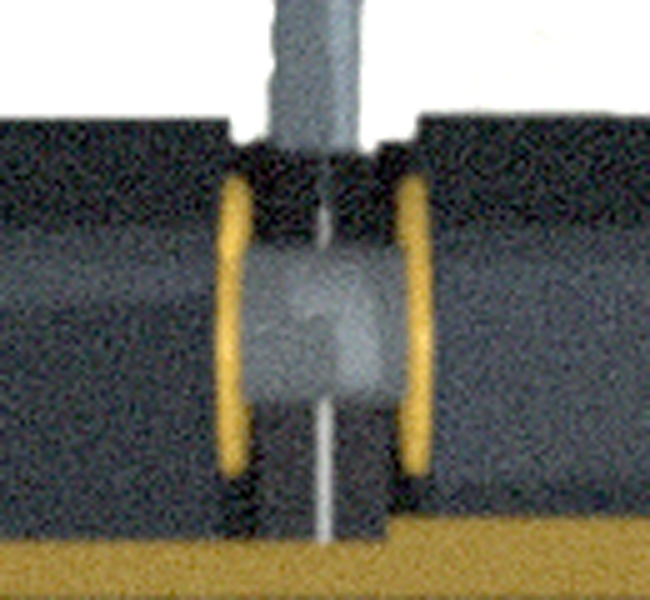

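View pics/s6b.png

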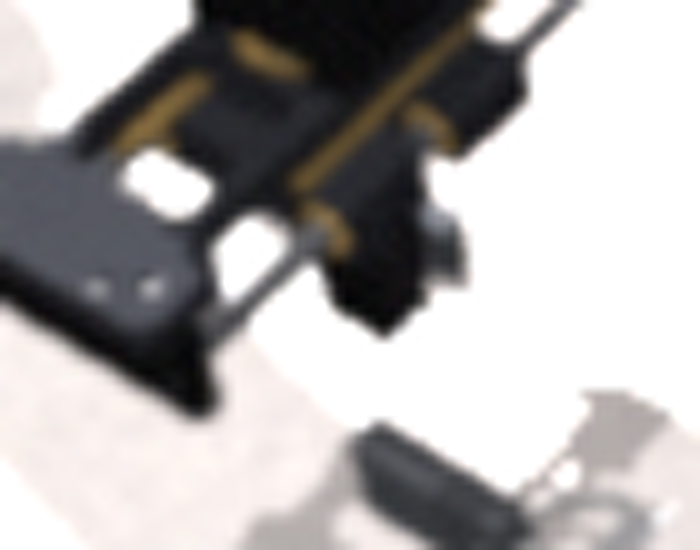

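Both views put the visible fingertips about 12 mm behind the reported TCP, not 19 mm ahead of it. That means the tips sit about 31 mm higher than stated, which fits jaws that shut just over the head top at 34 mm. I'll open, go back down, and creep lower while watching the force.

```bash
python3 -m crank '{"dp":[[0,0,0],[0,0,0],[0,0,0],[0,0,1],[0,0,1.5],[0,0,1.5],[0,0,1.5],[0,0,0]],"delta_rot":[[0,0,0],[0,0,0],[0,0,0],[0,0,0],[0,0,0],[0,0,0],[0,0,0],[0,0,0]]}' 5 60
python3 - <<'E'
from h import *
s=st(); im=ctrl.get_image("wrist"); cv2.imwrite("pics/w7.png",im)
a=ctrl.get_image("scene");cv2.imwrite("pics/s7b.png",cv2.resize(np.clip(a[205:270,130:210]*2.,0,255).astype(np.uint8),None,fx=9,fy=9,interpolation=cv2.INTER_CUBIC))
E
```

```text
time: 7.0
position: [0.4803, -0.2014, 0.023]
tool_rot: [2.176, -2.263, -0.008]
ft_force: [-0.9, 1.3, 0.3]
grip_width: 0.559
t 7.0 p [ 0.4803 -0.2014  0.023 ] rv [ 2.176 -2.263 -0.008] F [-0.9  1.3  0.3] T [0.08 0.   0.02] g 0.5591550228972261
```

View pics/s7b.png

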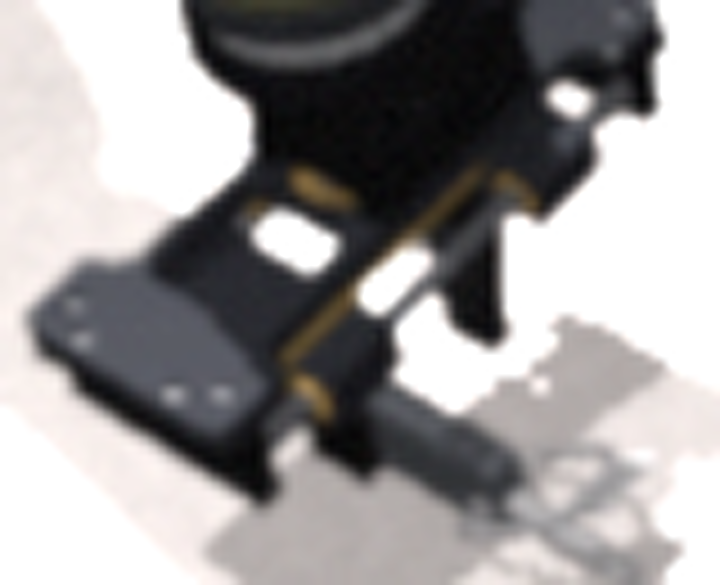

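View pics/w7.png

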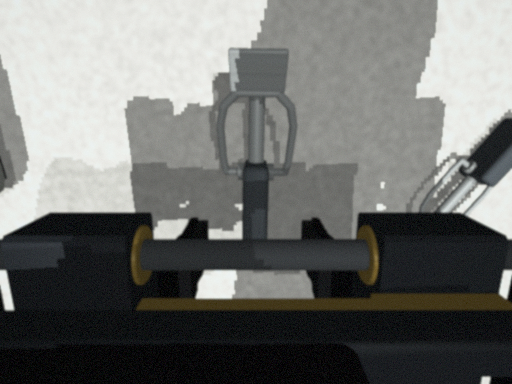

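```bash
python3 -m crank '{"dp":[[0,-0.2,0],[0,0,0.2],[0,0,0.2],[0,0,0.2],[0,0,0.1],[0,0,0],[0,0,0],[0,0,0]],"delta_rot":[[0,0,0],[0,0,0],[0,0,0],[0,0,0],[0,0,0],[0,0,0],[0,0,0],[0,0,0]]}' 5 60
python3 - <<'E'
from h import *
s=st()
c=cam("scene")
for uv in [(170.6,257.2),(184.4,242.8)]:
    p,d=ray(c,uv)
    for x in (.475,.485,.49): print(x,np.round(p+d*(x-p[0])/d[0],4))
E
```

```text
time: 7.9
position: [0.4847, -0.2026, 0.0193]
tool_rot: [2.177, -2.265, 0.0]
ft_force: [-0.9, -0.1, -0.9]
grip_width: 0.573
t 7.9 p [ 0.4847 -0.2026  0.0193] rv [ 2.177 -2.265  0.   ] F [-0.9 -0.1 -0.9] T [0.03 0.03 0.03] g 0.5733994724349613
0.475 [ 0.475  -0.2221  0.0219]
0.485 [ 0.485  -0.23    0.0382]
0.49 [ 0.49   -0.234   0.0463]
0.475 [ 0.475  -0.162   0.0198]
0.485 [ 0.485  -0.171   0.0362]
0.49 [ 0.49   -0.1756  0.0444]
```

```bash
python3 -m crank '{"dp":[[0,0,0.2],[0,0,0.2],[0,0,0.2],[0,0,0.2],[0,0,0.2],[0,0,0],[0,0,0],[0,0,0]],"delta_rot":[[0,0,0],[0,0,0],[0,0,0],[0,0,0],[0,0,0],[0,0,0],[0,0,0],[0,0,0]]}'
python3 - <<'E'
from h import *
s=st(); im=ctrl.get_image("wrist"); cv2.imwrite("pics/w8.png",im)
a=ctrl.get_image("scene");cv2.imwrite("pics/s8b.png",cv2.resize(np.clip(a[205:270,130:210]*2.,0,255).astype(np.uint8),None,fx=9,fy=9,interpolation=cv2.INTER_CUBIC))
E
```

```text
time: 8.7
position: [0.4848, -0.2026, 0.0093]
tool_rot: [2.178, -2.265, 0.0]
ft_force: [0.2, 0.3, -0.2]
grip_width: 0.574
t 8.7 p [ 0.4848 -0.2026  0.0093] rv [ 2.178 -2.265  0.   ] F [ 0.2  0.3 -0.2] T [ 0.05 -0.    0.01] g 0.5738563604110032
```

View pics/s8b.png

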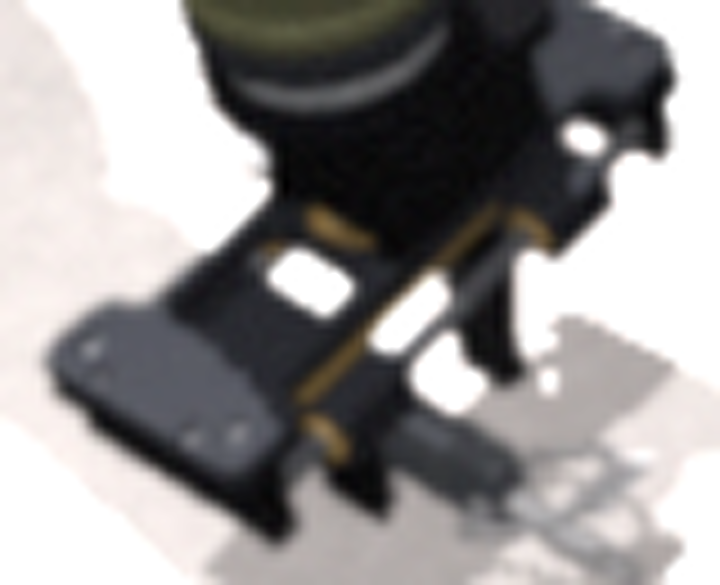

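View pics/w8.png

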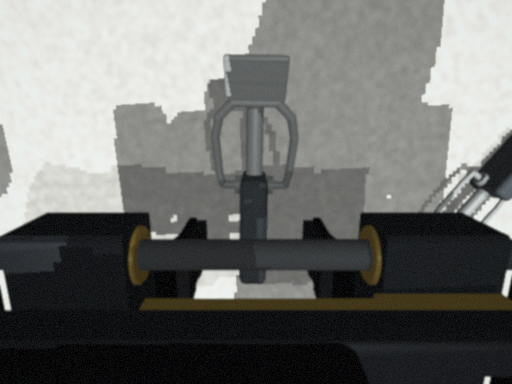

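```bash
python3 -m crank '{"dp":[[0,0,0.2],[0,0,0.2],[0,0,0.2],[0,0,0.2],[0,0,0.2],[0,0,0.2],[0,0,0],[0,0,0]],"delta_rot":[[0,0,0],[0,0,0],[0,0,0],[0,0,0],[0,0,0],[0,0,0],[0,0,0],[0,0,0]]}'
python3 - <<'E'
from h import *
s=st()
a=ctrl.get_image("scene");cv2.imwrite("pics/s9b.png",cv2.resize(np.clip(a[205:270,130:210]*2.,0,255).astype(np.uint8),None,fx=9,fy=9,interpolation=cv2.INTER_CUBIC))
E
```

```text
time: 9.6
position: [0.4847, -0.2025, -0.0028]
tool_rot: [2.177, -2.264, -0.0]
ft_force: [1.1, -0.3, -0.2]
grip_width: 0.573
t 9.6 p [ 0.4847 -0.2025 -0.0028] rv [ 2.177 -2.264 -0.   ] F [ 1.1 -0.3 -0.2] T [-0.02  0.05 -0.06] g 0.5727948801242568
```

View pics/s9b.png

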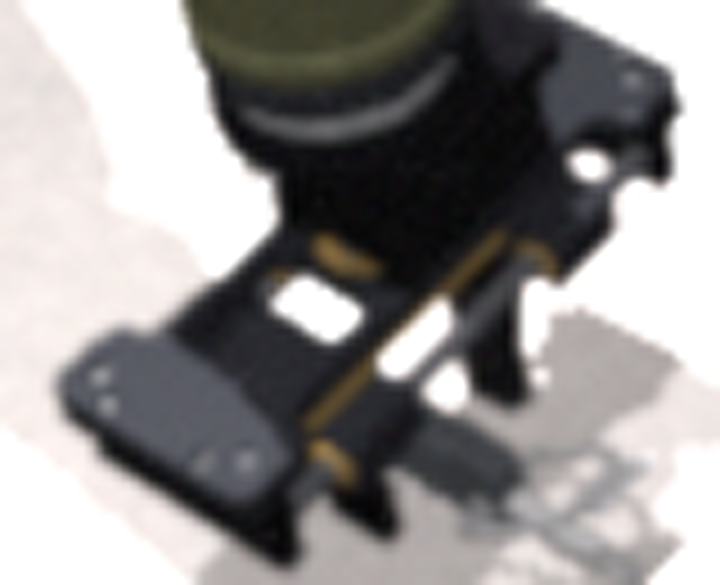

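The fingers now straddle the head and nothing has touched. I'll go 4 mm more and then close.

```bash
python3 -m crank '{"dp":[[0,0,0.1],[0,0,0.1],[0,0,0.1],[0,0,0.1],[0,0,0],[0,0,0],[0,0,0],[0,0,0]],"delta_rot":[[0,0,0],[0,0,0],[0,0,0],[0,0,0],[0,0,0],[0,0,0],[0,0,0],[0,0,0]]}' &&  python3 -m crank '{"dp":[[0,0,0],[0,0,0],[0,0,0],[0,0,0],[0,0,0],[0,0,0],[0,0,0],[0,0,0]],"delta_rot":[[0,0,0],[0,0,0],[0,0,0],[0,0,0],[0,0,0],[0,0,0],[0,0,0],[0,0,0]]}' 0 60
```

```text
time: 10.45
position: [0.4847, -0.2026, -0.0067]
tool_rot: [2.177, -2.264, 0.0]
ft_force: [-0.1, -0.3, -0.9]
grip_width: 0.572
time: 11.25
position: [0.4847, -0.2025, -0.0068]
tool_rot: [2.178, -2.264, -0.0]
ft_force: [0.7, -0.3, 0.0]
grip_width: 0.159
```

The grip width reads 13.8 mm (head 14), so the head is held. Lifting.

```bash
python3 -m crank '{"dp":[[0,0,-0.5],[0,0,-2],[0,0,-4],[0,0,-4],[0,0,-4],[0,0,-4],[0,0,0],[0,0,0]],"delta_rot":[[0,0,0],[0,0,0],[0,0,0],[0,0,0],[0,0,0],[0,0,0],[0,0,0],[0,0,0]]}'
python3 - <<'E'
from h import *
s=st(); im=ctrl.get_image("wrist"); cv2.imwrite("pics/w10.png",im)
a=ctrl.get_image("scene");cv2.imwrite("pics/s10.png",cv2.resize(a[130:290,100:310],None,fx=3.75,fy=3.75,interpolation=cv2.INTER_CUBIC))
E
```

```text
time: 12.05
position: [0.485, -0.2027, 0.1791]
tool_rot: [-2.177, 2.264, -0.003]
ft_force: [-0.6, -0.3, -1.7]
grip_width: 0.157
t 12.05 p [ 0.485  -0.2027  0.1791] rv [-2.177  2.264 -0.003] F [-0.6 -0.3 -1.7] T [0.06 0.09 0.  ] g 0.15695872969212213
```

View pics/s10.png

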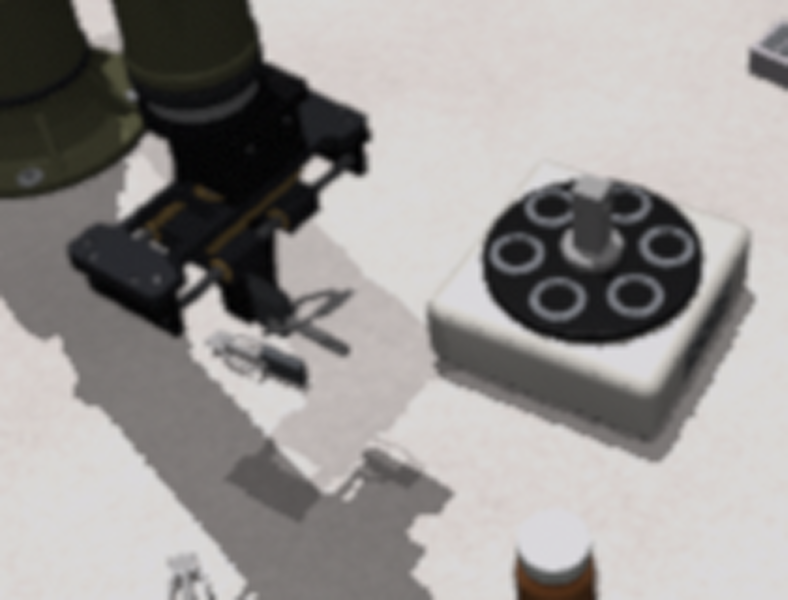

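View pics/w10.png

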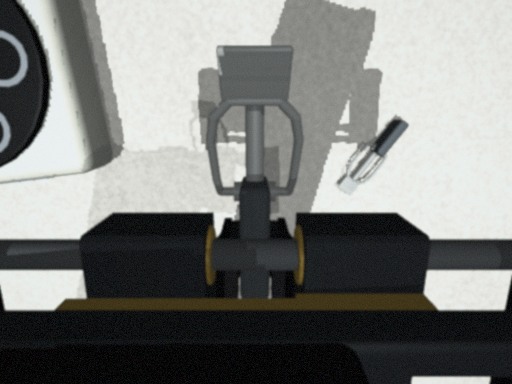

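The pin is held straight in line with the jaws, in columns 250–262, with the ring still up. Next I'll turn to the drive's rough yaw (+0.085) and go to view the post.

```bash
python3 -m crank '{"dp":[[0,0,-0.5],[-3,-0.4,-0.5],[-3.5,-0.4,-0.5],[-3.5,-0.4,-0.5],[-3.5,-0.4,0],[-3.5,-0.4,0],[0,0,0],[0,0,0]],"delta_rot":[[0,0,-0.125],[0,0,0],[0,0,0],[0,0,0],[0,0,0],[0,0,0],[0,0,0],[0,0,0]]}'
python3 - <<'E'
from h import *
s=st(); c=cam("wrist"); np.savez("w11.npz",K=c[0],p=c[1],M=c[2]); im=ctrl.get_image("wrist"); cv2.imwrite("pics/w11.png",im)
E
```

```text
time: 12.95
position: [0.489, -0.0308, 0.1967]
tool_rot: [2.316, -2.12, -0.003]
ft_force: [1.1, -1.3, -0.6]
grip_width: 0.156
t 12.95 p [ 0.489  -0.0308  0.1967] rv [ 2.316 -2.12  -0.003] F [ 1.1 -1.3 -0.6] T [-0.05  0.    0.03] g 0.15559197790357088
```

View pics/w11.png

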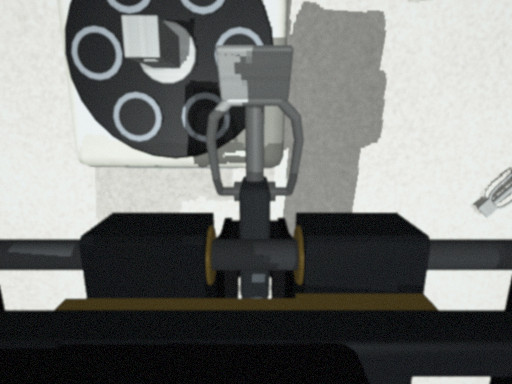

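The post's top is a light square at about (141,37), and the drive's front edge at row ~162 is level, so the yaw matches. Second view from the other side.

```bash
python3 -m crank '{"dp":[[-3,-0.6,0],[-3.2,-0.6,0],[-3.2,-0.6,0],[-3.2,-0.6,0],[-3,-0.6,0],[0,0,0],[0,0,0],[0,0,0]],"delta_rot":[[0,0,0],[0,0,0],[0,0,0],[0,0,0],[0,0,0],[0,0,0],[0,0,0],[0,0,0]]}'
python3 - <<'E'
from h import *
s=st(); c=cam("wrist"); np.savez("w12.npz",K=c[0],p=c[1],M=c[2]); im=ctrl.get_image("wrist"); cv2.imwrite("pics/w12.png",im)
cv2.imwrite("pics/w12z.png",cv2.resize(im[0:180,290:510],None,fx=3.5,fy=3.3,interpolation=cv2.INTER_CUBIC))
im=cv2.imread("pics/w11.png");cv2.imwrite("pics/w11z.png",cv2.resize(im[0:180,60:280],None,fx=3.5,fy=3.3,interpolation=cv2.INTER_CUBIC))
E
```

```text
time: 13.8
position: [0.5067, 0.1241, 0.1975]
tool_rot: [2.31, -2.127, -0.0]
ft_force: [-0.2, 0.3, -1.1]
grip_width: 0.154
t 13.8 p [0.5067 0.1241 0.1975] rv [ 2.31  -2.127 -0.   ] F [-0.2  0.3 -1.1] T [-0.02 -0.03  0.02] g 0.15384471756424306
```

View pics/w12.png

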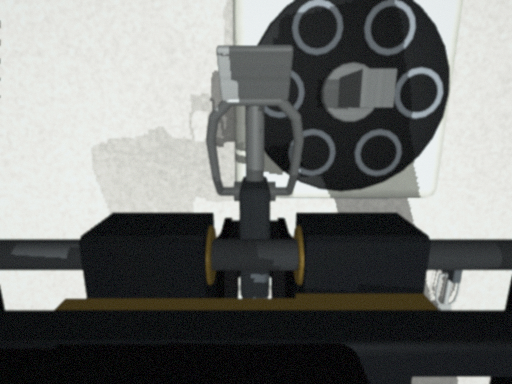

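View pics/w11z.png

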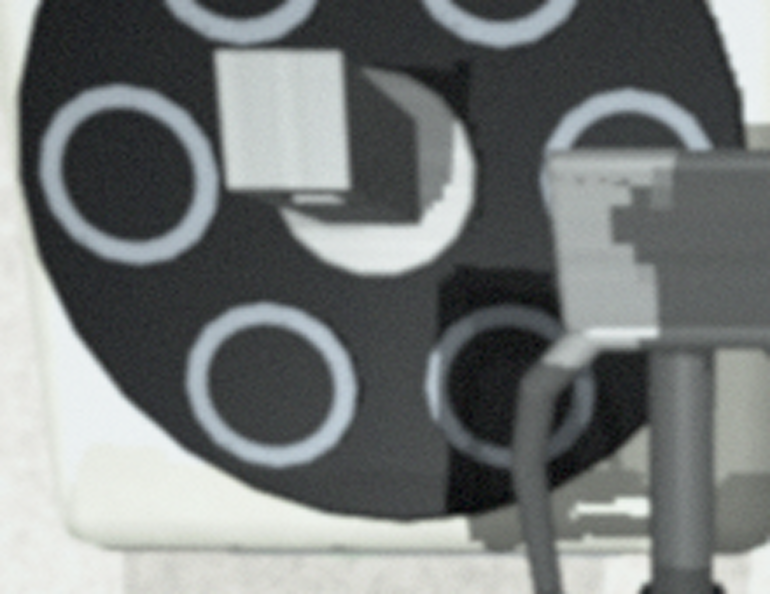

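View pics/w12z.png

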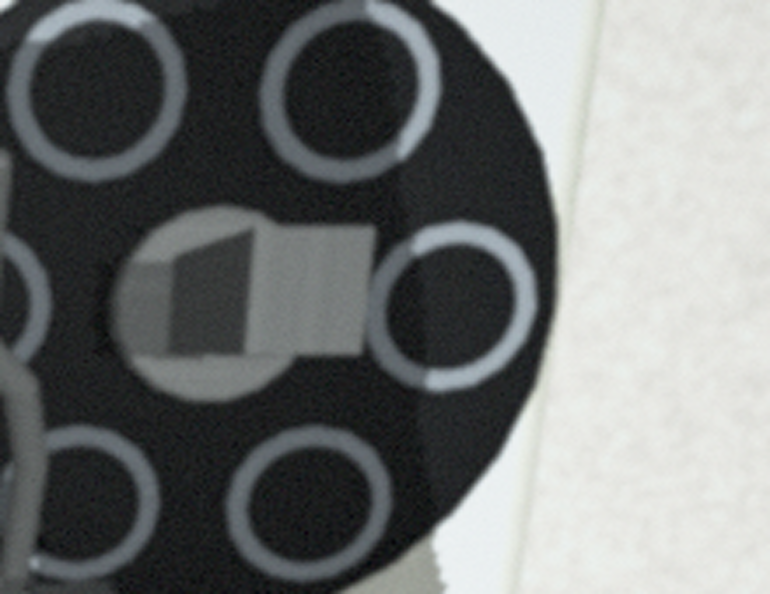

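Run:
```python
from hd import *
c1=load("w11");c2=load("w12")
A=[(214,52),(343,50),(350,190),(227,191)];B=[(255,227),(376,226),(362,356),(245,354)]
P=[]
for a,b in zip(A,B):
    X,e=tri([ray(c1,(60+a[0]/3.5,a[1]/3.3)),ray(c2,(290+b[0]/3.5,b[1]/3.3))]); P.append(X); print(np.round(X,4),np.round(e[0],4))
P=np.array(P); print("centre",P.mean(0)); tl,tr,br,bl=P
print("len x",np.linalg.norm(tl-bl),np.linalg.norm(tr-br),"y",np.linalg.norm(tl-tr),np.linalg.norm(bl-br))
f=(tl-bl)+(tr-br); l=(tl-tr)+(bl-br); print("yaw",np.arctan2(f[1],f[0]),np.arctan2(-l[0],l[1]))
s=st(); Rm=R.from_rotvec(s["tool_rot"]).as_matrix(); print("tool fwd yaw",np.arctan2(-Rm[1,1],-Rm[0,1]))
# drive edges: front edge w11 , right edge w12 on z=.070 / bench
z1=lambda u,v:(60+u/3.5,v/3.3); z2=lambda u,v:(290+u/3.5,v/3.3)
a,b=onz(c1,z1(140,550),.06),onz(c1,z1(720,555),.06); d=a-b; print("front edge yaw",np.arctan2(-d[0],d[1]))
a,b=onz(c2,z2(600,0),.06),onz(c2,z2(515,590),.06); d=a-b; print("right edge yaw",np.arctan2(d[1],d[0]),a)
```

```text
[0.6036 0.0607 0.1531] 0.0001
[0.6059 0.0382 0.1524] 0.0003
[0.5813 0.0365 0.1528] 0.0003
[0.5795 0.0587 0.1529] 0.0001
centre [0.59254785 0.04854087 0.15277837]
len x 0.024175240349649327 0.024667100822391406 y 0.022602012324901572 0.022298373816636862
yaw 0.07699435564119056 0.09009663874838063
t 13.85 p [0.5068 0.1242 0.1977] rv [ 2.31  -2.127 -0.   ] F [-0.7 -0.3 -1.9] T [ 0.02  0.01 -0.04] g 0.1566120986923737
tool fwd yaw 0.08226289380064644
front edge yaw 0.07727655638824067
right edge yaw 0.08251339027549938 [ 0.67906715 -0.04385036  0.06      ]
```

Post top centre is (0.5925, 0.0485, 0.1528), its size comes out at 24.4×22.4 mm (24×22 given), and the yaw of 0.082 matches the tool. The hole should be near z 0.139. Now I'll check where the pin sits relative to the tool.

Run:
```python
from hd import *
s=st(); p=np.array(s["position"]); Rm=R.from_rotvec(s["tool_rot"]).as_matrix(); c=load("w12")
f=-Rm[:,1]; left=-Rm[:,0]
for a,z in [(.0258+.02,.0208),(.0258+.05,.0208),(.0258+.056,.0208)]:
    q=p+f*a+np.array([0,0,z]); print(a,proj(c,q),proj(c,q+left*.0045),proj(c,q-left*.0045))
q=p+f*(.0258+.0735*np.cos(.7))+np.array([0,0,.0208+.0735*np.sin(.7)]); print("tab",proj(c,q+left*.012),proj(c,q-left*.012))
q=p+f*(.0258+.006)+np.array([0,0,.0408]); print("head front top",proj(c,q+left*.007),proj(c,q-left*.007))
im=cv2.imread("pics/w12.png")
cv2.imwrite("pics/w12p.png",cv2.resize(np.clip(im[30:240,190:320]*1.8,0,255).astype(np.uint8),None,fx=2.8*2,fy=2.8,interpolation=cv2.INTER_CUBIC))
```

```text
t 13.85 p [0.5068 0.1242 0.1977] rv [ 2.31  -2.127 -0.   ] F [-0.7 -0.3 -1.9] T [ 0.02  0.01 -0.04] g 0.1566120986923737
0.0458 [251.86124887 152.47907098] [242.56329637 152.4918626 ] [261.15941572 152.46627906]
0.0758 [251.65075636  87.62900179] [241.90986488  87.64318589] [261.3918831   87.61481734]
0.0818 [251.60622806  73.91039847] [241.77163586  73.92488626] [261.44106007  73.89591031]
tab [212.69733701  57.83108754] [288.29882746  57.71820301]
head front top [235.57200506 190.55300904] [267.74637971 190.51026303]
```

View pics/w12p.png

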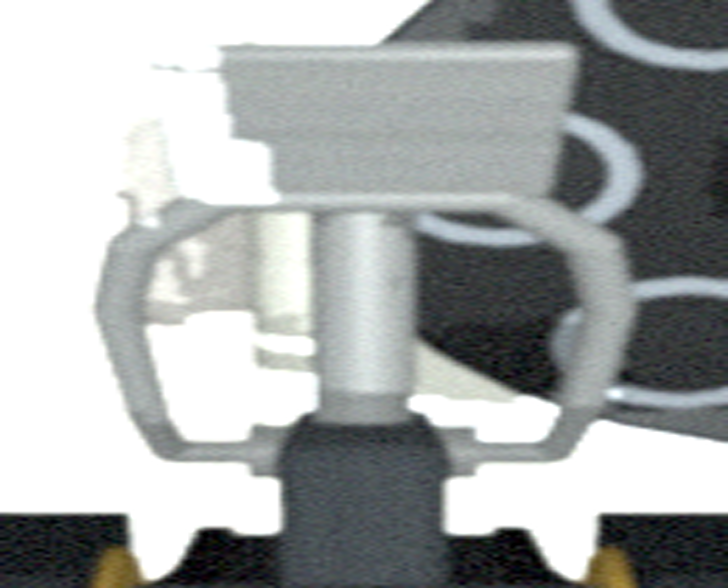

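Seen by the same camera, the pin is about 1.7 mm right of the nominal tool line. I'll use that relative offset. Next I'll hover the pin just above the post's top, to compare columns directly and then touch down to feel the height.

```bash
python3 -m crank '{"dp":[[2,-0.7,0],[3,-0.7,0],[3.1,-0.7,0],[0,-0.85,1],[0,0,2],[0,0,1.7],[0,0,0],[0,0,0]],"delta_rot":[[0,0,0],[0,0,0],[0,0,0],[0,0,0],[0,0,0],[0,0,0],[0,0,0],[0,0,0]]}'
python3 - <<'E'
from h import *
s=st(); c=cam("wrist"); np.savez("w13.npz",K=c[0],p=c[1],M=c[2]); im=ctrl.get_image("wrist"); cv2.imwrite("pics/w13.png",im)
cv2.imwrite("pics/w13p.png",cv2.resize(np.clip(im[20:240,170:340]*1.5,0,255).astype(np.uint8),None,fx=4.6,fy=2.7,interpolation=cv2.INTER_CUBIC))
a=ctrl.get_image("scene");cv2.imwrite("pics/s13.png",cv2.resize(a[130:260,170:320],None,fx=5,fy=4.6,interpolation=cv2.INTER_CUBIC))
E
```

```text
time: 14.65
position: [0.5428, 0.0477, 0.1512]
tool_rot: [2.313, -2.125, -0.001]
ft_force: [0.5, 0.2, -1.2]
grip_width: 0.159
t 14.65 p [0.5428 0.0477 0.1512] rv [ 2.313e+00 -2.125e+00 -1.000e-03] F [ 0.5  0.2 -1.2] T [-0.04  0.03 -0.04] g 0.15884796888550035
```

View pics/w13p.png

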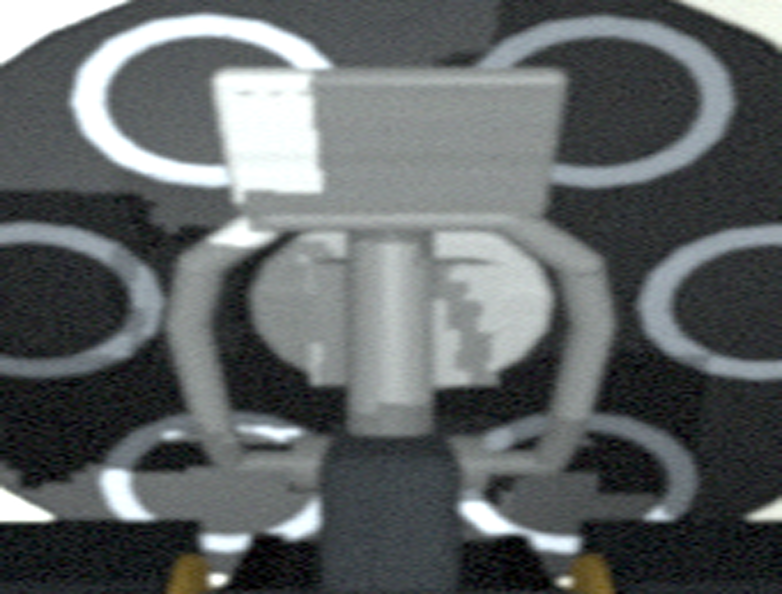

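View pics/s13.png

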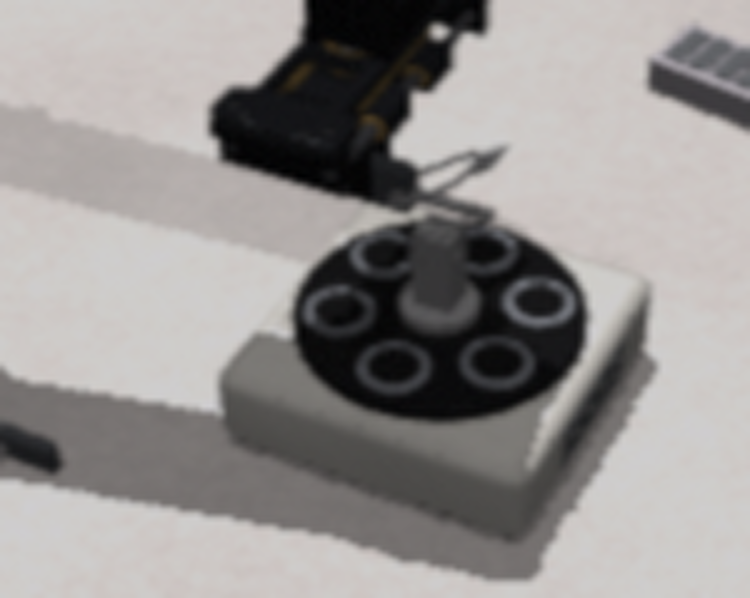

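The pin is centred on column 255.2 and the post top on 257.5. The post is therefore about 1.4 mm to the right of the pin. I'll shift right and lower gently to feel the top.

```bash
python3 -m crank '{"dp":[[0.14,0,0],[0,0,0.4],[0,0,0.4],[0,0,0.3],[0,0,0.1],[0,0,0],[0,0,0],[0,0,0]],"delta_rot":[[0,0,0],[0,0,0],[0,0,0],[0,0,0],[0,0,0],[0,0,0],[0,0,0],[0,0,0]]}'; python3 -m crank '{"dp":[[0,0,0.03],[0,0,0.03],[0,0,0.04],[0,0,0],[0,0,0],[0,0,0],[0,0,0],[0,0,0]],"delta_rot":[[0,0,0],[0,0,0],[0,0,0],[0,0,0],[0,0,0],[0,0,0],[0,0,0],[0,0,0]]}'
```

```text
time: 15.55
position: [0.5432, 0.0471, 0.1394]
tool_rot: [-2.315, 2.124, -0.0]
ft_force: [-0.4, -0.2, -0.7]
grip_width: 0.152
time: 16.35
position: [0.543, 0.047, 0.1382]
tool_rot: [2.315, -2.124, 0.0]
ft_force: [-0.7, 1.3, -2.4]
grip_width: 0.158
```

```bash
python3 -m crank '{"dp":[[0,0,0.03],[0,0,0.03],[0,0,0.04],[0,0,0],[0,0,0],[0,0,0],[0,0,0],[0,0,0]],"delta_rot":[[0,0,0],[0,0,0],[0,0,0],[0,0,0],[0,0,0],[0,0,0],[0,0,0],[0,0,0]]}'
```

```text
time: 17.15
position: [0.543, 0.047, 0.1372]
tool_rot: [2.315, -2.124, 0.0]
ft_force: [-0.4, 1.0, -1.2]
grip_width: 0.158
```

```bash
python3 -m crank '{"dp":[[0,0,0.03],[0,0,0.03],[0,0,0.04],[0,0,0],[0,0,0],[0,0,0],[0,0,0],[0,0,0]],"delta_rot":[[0,0,0],[0,0,0],[0,0,0],[0,0,0],[0,0,0],[0,0,0],[0,0,0],[0,0,0]]}'
```

```text
time: 17.95
position: [0.543, 0.047, 0.1362]
tool_rot: [2.315, -2.124, 0.0]
ft_force: [-0.3, 1.1, -1.7]
grip_width: 0.158
```

```bash
python3 -m crank '{"dp":[[0,0,0.03],[0,0,0.03],[0,0,0.04],[0,0,0],[0,0,0],[0,0,0],[0,0,0],[0,0,0]],"delta_rot":[[0,0,0],[0,0,0],[0,0,0],[0,0,0],[0,0,0],[0,0,0],[0,0,0],[0,0,0]]}'
```

```text
time: 18.75
position: [0.5431, 0.047, 0.1355]
tool_rot: [2.315, -2.124, 0.0]
ft_force: [-2.6, -0.5, 5.3]
grip_width: 0.156
```

Contact is felt at reported z≈0.1357 with about 7 N. So the post top is about 0.152 and the hole axis needs reported z≈0.1172. I'll lift off, check the side alignment and back away.

```bash
python3 -m crank '{"dp":[[0,0,-0.2],[0,0,-0.4],[0,0,0],[0,0,0],[0,0,0],[0,0,0],[0,0,0],[0,0,0]],"delta_rot":[[0,0,0],[0,0,0],[0,0,0],[0,0,0],[0,0,0],[0,0,0],[0,0,0],[0,0,0]]}'
python3 - <<'E'
from h import *
s=st(); Rm=R.from_rotvec(s["tool_rot"]).as_matrix(); print("yaw",np.arctan2(-Rm[1,1],-Rm[0,1]))
c=cam("wrist"); np.savez("w14.npz",K=c[0],p=c[1],M=c[2]); im=ctrl.get_image("wrist"); cv2.imwrite("pics/w14.png",im)
cv2.imwrite("pics/w14p.png",cv2.resize(np.clip(im[20:240,170:340]*1.5,0,255).astype(np.uint8),None,fx=4.6,fy=2.7,interpolation=cv2.INTER_CUBIC))
E
```

```text
time: 19.55
position: [0.543, 0.047, 0.1412]
tool_rot: [2.315, -2.124, -0.0]
ft_force: [-0.1, -0.2, -2.1]
grip_width: 0.159
t 19.55 p [0.543  0.047  0.1412] rv [ 2.315 -2.124 -0.   ] F [-0.1 -0.2 -2.1] T [0.02 0.06 0.01] g 0.15932763308301295
yaw 0.08580313316069389
```

View pics/w14p.png

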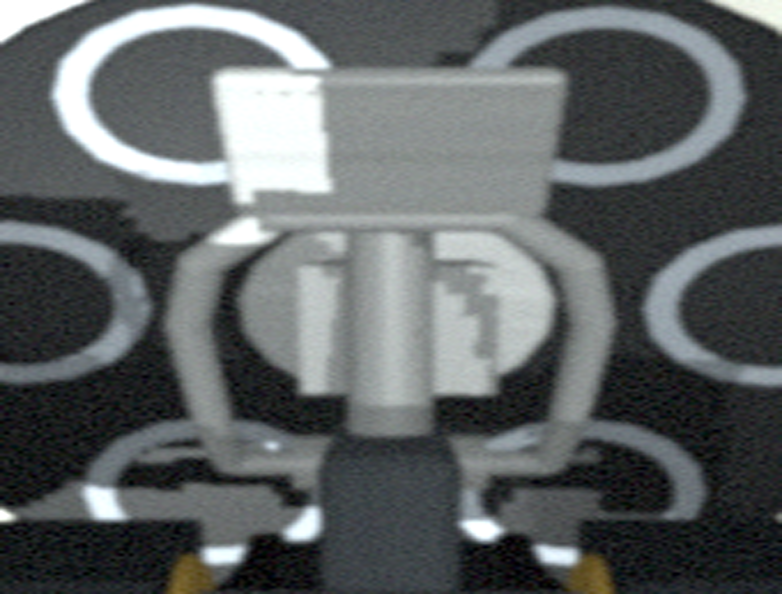

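The post is centred on column 256.5 and the pin on 255.2, so I shift about 0.8 mm more to the right. Then back out and down to hole height.

```bash
python3 -m crank '{"dp":[[0.08,1,0],[0,2,0],[0,2,0],[0,0.5,0],[0,0,1],[0,0,1],[0,0,0.39],[0,0,0]],"delta_rot":[[0,0,0],[0,0,0],[0,0,0],[0,0,0],[0,0,0],[0,0,0],[0,0,0],[0,0,0]]}'
python3 -m crank '{"dp":[[0,-0.4,0],[0,-0.3,0],[0,-0.1,0],[0,0,0],[0,0,0],[0,0,0],[0,0,0],[0,0,0]],"delta_rot":[[0,0,0],[0,0,0],[0,0,0],[0,0,0],[0,0,0],[0,0,0],[0,0,0],[0,0,0]]}'
python3 - <<'E'
from h import *
s=st(); p=np.array(s["position"]); Rm=R.from_rotvec(s["tool_rot"]).as_matrix(); C=np.array([.5925,.0485]); f=np.array([np.cos(.082),np.sin(.082)]); l=np.array([-f[1],f[0]])
d=p[:2]-C; print("along",d@f,"left",d@l,"tip along",d@f+.0818)
a=ctrl.get_image("scene");cv2.imwrite("pics/s15.png",cv2.resize(a[130:240,190:310],None,fx=6,fy=5.4,interpolation=cv2.INTER_CUBIC))
im=ctrl.get_image("wrist"); cv2.imwrite("pics/w15.png",im)
E
```

```text
time: 20.4
position: [0.4878, 0.0417, 0.116]
tool_rot: [2.314, -2.123, -0.004]
ft_force: [0.7, -0.2, -1.2]
grip_width: 0.158
time: 21.2
position: [0.4962, 0.0421, 0.1174]
tool_rot: [2.314, -2.124, 0.0]
ft_force: [-0.0, -0.3, -1.7]
grip_width: 0.153
t 21.2 p [0.4962 0.0421 0.1174] rv [ 2.314 -2.124  0.   ] F [-0.  -0.3 -1.7] T [-0.02  0.01  0.03] g 0.15334474264346046
along -0.09647516676685755 left 0.0015341657316695761 tip along -0.014675166766857553
```

View pics/s15.png

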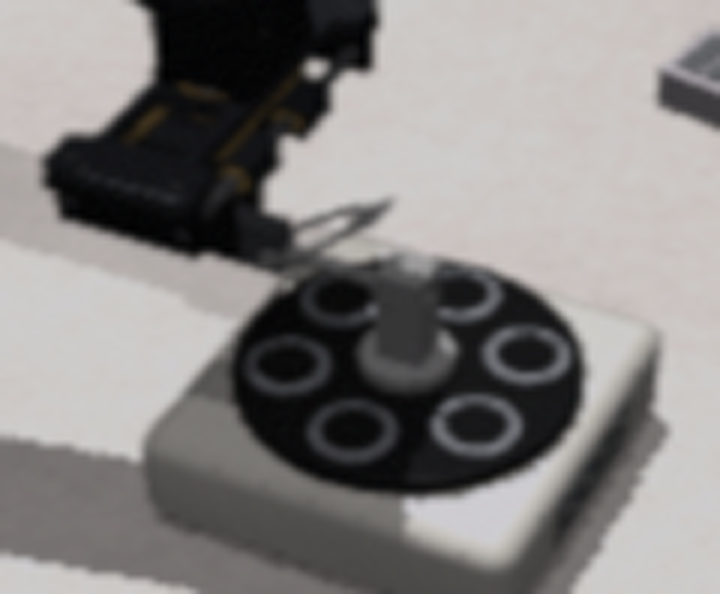

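View pics/w15.png

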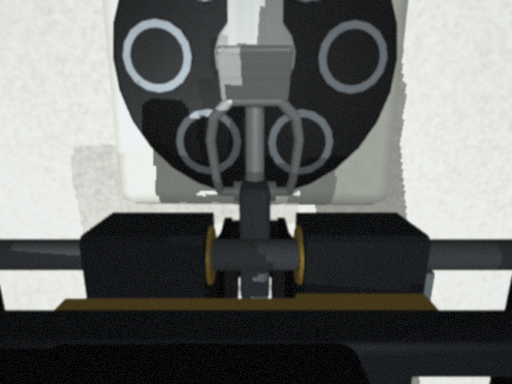

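The pin is aligned, with the lower plate rings symmetric about column 254.5 and the pin at ~255. I'll advance gently.

```bash
python3 -m crank '{"dp":[[0,-0.1,0],[0,-0.1,0],[0,-0.05,0],[0,-0.05,0],[0,-0.05,0],[0,-0.05,0],[0,0,0],[0,0,0]],"delta_rot":[[0,0,0],[0,0,0],[0,0,0],[0,0,0],[0,0,0],[0,0,0],[0,0,0],[0,0,0]]}'
```

```text
time: 22.1
position: [0.5002, 0.0425, 0.1173]
tool_rot: [2.315, -2.124, 0.0]
ft_force: [-0.2, -0.5, -2.1]
grip_width: 0.155
```

```bash
python3 -m crank '{"dp":[[0,-0.05,0],[0,-0.05,0],[0,-0.05,0],[0,-0.05,0],[0,0,0],[0,0,0],[0,0,0],[0,0,0]],"delta_rot":[[0,0,0],[0,0,0],[0,0,0],[0,0,0],[0,0,0],[0,0,0],[0,0,0],[0,0,0]]}'
```

```text
time: 22.9
position: [0.5022, 0.0427, 0.1173]
tool_rot: [2.315, -2.124, 0.0]
ft_force: [-0.2, 0.5, -2.3]
grip_width: 0.156
```

```bash
python3 -m crank '{"dp":[[0,-0.05,0],[0,-0.05,0],[0,-0.05,0],[0,-0.05,0],[0,0,0],[0,0,0],[0,0,0],[0,0,0]],"delta_rot":[[0,0,0],[0,0,0],[0,0,0],[0,0,0],[0,0,0],[0,0,0],[0,0,0],[0,0,0]]}'
```

```text
time: 23.7
position: [0.5042, 0.0429, 0.1173]
tool_rot: [2.315, -2.124, 0.0]
ft_force: [0.5, -0.2, -1.9]
grip_width: 0.155
```

```bash
python3 -m crank '{"dp":[[0,-0.05,0],[0,-0.05,0],[0,-0.05,0],[0,-0.05,0],[0,0,0],[0,0,0],[0,0,0],[0,0,0]],"delta_rot":[[0,0,0],[0,0,0],[0,0,0],[0,0,0],[0,0,0],[0,0,0],[0,0,0],[0,0,0]]}'
```

```text
time: 24.5
position: [0.5062, 0.043, 0.1173]
tool_rot: [2.315, -2.124, 0.0]
ft_force: [0.9, 0.9, -0.8]
grip_width: 0.155
```

The nominal tip is 7 mm past the front face and there is no force, so it looks to be in the hole. Continuing.

```bash
python3 -m crank '{"dp":[[0,-0.1,0],[0,-0.1,0],[0,-0.1,0],[0,-0.1,0],[0,-0.1,0],[0,-0.1,0],[0,0,0],[0,0,0]],"delta_rot":[[0,0,0],[0,0,0],[0,0,0],[0,0,0],[0,0,0],[0,0,0],[0,0,0],[0,0,0]]}'
```

```text
time: 25.3
position: [0.5122, 0.0436, 0.1173]
tool_rot: [2.315, -2.124, -0.0]
ft_force: [-0.2, 0.2, -0.8]
grip_width: 0.155
```

Run:
```python
from h import *
a=ctrl.get_image("scene");cv2.imwrite("pics/s16.png",cv2.resize(a[130:240,190:310],None,fx=6,fy=5.4,interpolation=cv2.INTER_CUBIC))
```

```text
(no output)
```

View pics/s16.png

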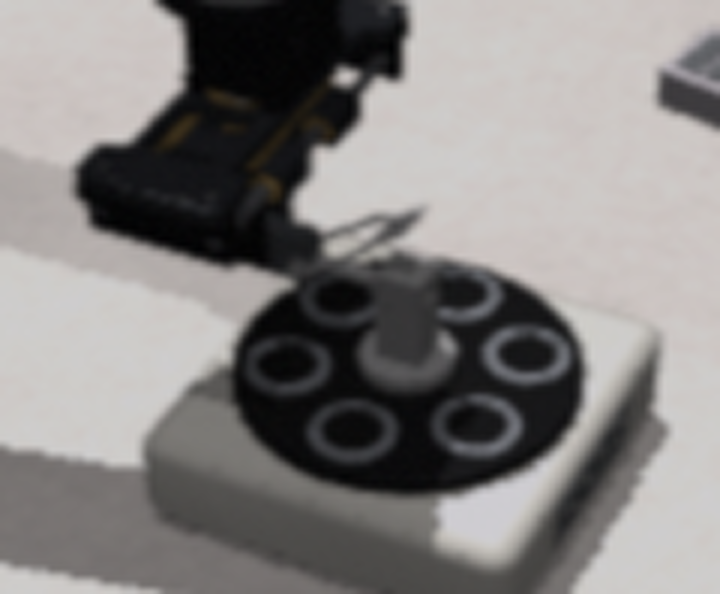

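```bash
python3 -m crank '{"dp":[[0,-0.2,0],[0,-0.2,0],[0,-0.2,0],[0,-0.2,0],[0,-0.2,0],[0,-0.2,0],[0,0,0],[0,0,0]],"delta_rot":[[0,0,0],[0,0,0],[0,0,0],[0,0,0],[0,0,0],[0,0,0],[0,0,0],[0,0,0]]}'
```

```text
time: 26.15
position: [0.5241, 0.0446, 0.1173]
tool_rot: [2.315, -2.124, -0.0]
ft_force: [-0.1, 0.3, -2.0]
grip_width: 0.155
```

```bash
python3 -m crank '{"dp":[[0,-0.2,0],[0,-0.2,0],[0,-0.2,0],[0,-0.2,0],[0,-0.2,0],[0,-0.2,0],[0,-0.1,0],[0,0,0]],"delta_rot":[[0,0,0],[0,0,0],[0,0,0],[0,0,0],[0,0,0],[0,0,0],[0,0,0],[0,0,0]]}'
```

```text
time: 26.95
position: [0.5372, 0.0458, 0.1173]
tool_rot: [2.315, -2.124, -0.0]
ft_force: [0.2, 0.7, -1.3]
grip_width: 0.158
```

```bash
python3 -m crank '{"dp":[[0,-0.1,0],[0,-0.1,0],[0,-0.1,0],[0,-0.1,0],[0,-0.1,0],[0,-0.1,0],[0,-0.1,0],[0,0,0]],"delta_rot":[[0,0,0],[0,0,0],[0,0,0],[0,0,0],[0,0,0],[0,0,0],[0,0,0],[0,0,0]]}'
```

```text
time: 27.75
position: [0.5442, 0.0463, 0.1173]
tool_rot: [-2.315, 2.124, -0.0]
ft_force: [0.7, -0.5, -1.6]
grip_width: 0.152
```

```bash
python3 -m crank '{"dp":[[0,-0.05,0],[0,-0.05,0],[0,-0.05,0],[0,-0.05,0],[0,0,0],[0,0,0],[0,0,0],[0,0,0]],"delta_rot":[[0,0,0],[0,0,0],[0,0,0],[0,0,0],[0,0,0],[0,0,0],[0,0,0],[0,0,0]]}'
```

```text
time: 28.55
position: [0.5461, 0.0465, 0.1173]
tool_rot: [2.315, -2.124, 0.0]
ft_force: [1.1, -0.6, -2.0]
grip_width: 0.156
```

Run:
```python
from h import *
st()
im=ctrl.get_image("wrist");cv2.imwrite("pics/w17.png",cv2.resize(np.clip(im[20:240,170:340]*1.5,0,255).astype(np.uint8),None,fx=4.6,fy=2.7,interpolation=cv2.INTER_CUBIC))
```

```text
t 28.55 p [0.5461 0.0465 0.1173] rv [ 2.315 -2.124  0.   ] F [ 1.1 -0.6 -2. ] T [0.01 0.04 0.05] g 0.15579942835645622
```

View pics/w17.png

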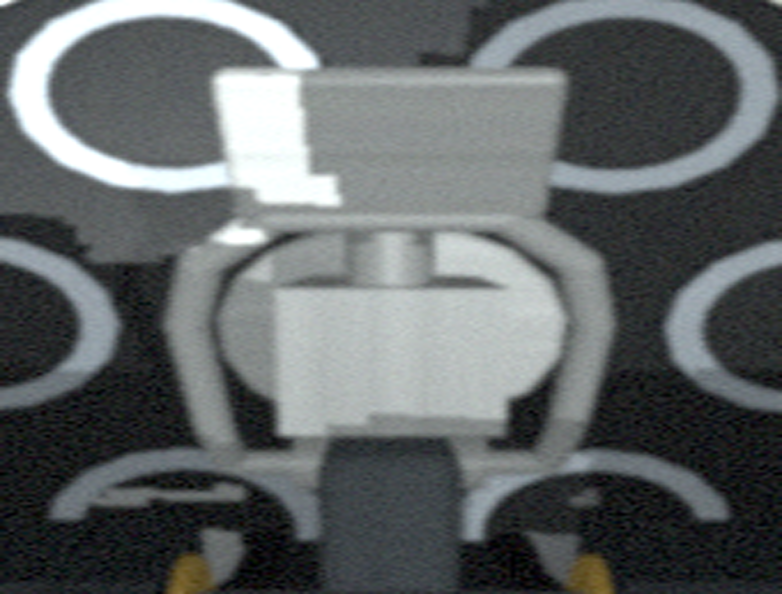

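The pin is through the post and shows behind it. The ring straddles the post, tab up. The last few millimetres go slowly until contact.

```bash
python3 -m crank '{"dp":[[0,-0.04,0],[0,-0.04,0],[0,-0.04,0],[0,0,0],[0,0,0],[0,0,0],[0,0,0],[0,0,0]],"delta_rot":[[0,0,0],[0,0,0],[0,0,0],[0,0,0],[0,0,0],[0,0,0],[0,0,0],[0,0,0]]}'
```

```text
time: 29.4
position: [0.5473, 0.0466, 0.1173]
tool_rot: [2.315, -2.124, 0.0]
ft_force: [-0.2, -0.3, -1.9]
grip_width: 0.154
```

```bash
python3 -m crank '{"dp":[[0,-0.03,0],[0,-0.03,0],[0,-0.02,0],[0,0,0],[0,0,0],[0,0,0],[0,0,0],[0,0,0]],"delta_rot":[[0,0,0],[0,0,0],[0,0,0],[0,0,0],[0,0,0],[0,0,0],[0,0,0],[0,0,0]]}'
```

```text
time: 30.2
position: [0.5481, 0.0466, 0.1173]
tool_rot: [2.315, -2.124, 0.0]
ft_force: [-0.0, -0.5, -1.7]
grip_width: 0.157
```

```bash
python3 -m crank '{"dp":[[0,-0.03,0],[0,-0.03,0],[0,-0.02,0],[0,0,0],[0,0,0],[0,0,0],[0,0,0],[0,0,0]],"delta_rot":[[0,0,0],[0,0,0],[0,0,0],[0,0,0],[0,0,0],[0,0,0],[0,0,0],[0,0,0]]}'
```

```text
time: 31.0
position: [0.5482, 0.0467, 0.1171]
tool_rot: [2.314, -2.123, -0.001]
ft_force: [-5.4, -1.4, 1.6]
grip_width: 0.157
```

```bash
python3 -m crank '{"dp":[[0,-0.03,0],[0,-0.03,0],[0,-0.02,0],[0,0,0],[0,0,0],[0,0,0],[0,0,0],[0,0,0]],"delta_rot":[[0,0,0],[0,0,0],[0,0,0],[0,0,0],[0,0,0],[0,0,0],[0,0,0],[0,0,0]]}'
```

```text
time: 31.8
position: [0.5482, 0.0467, 0.1172]
tool_rot: [2.313, -2.122, -0.003]
ft_force: [-7.0, -0.4, 2.4]
grip_width: 0.157
```

The shoulder touches at along = -44.4 mm (expected -43.8), with 7 N and no more travel. The pin is home. I'll ease off the push, let go and rise.

```bash
python3 -m crank '{"dp":[[0,0.05,0],[0,0.05,0],[0,0,0],[0,0,0],[0,0,0],[0,0,0],[0,0,0],[0,0,0]],"delta_rot":[[0,0,0],[0,0,0],[0,0,0],[0,0,0],[0,0,0],[0,0,0],[0,0,0],[0,0,0]]}' &&
python3 -m crank '{"dp":[[0,0,0],[0,0,0],[0,0,0],[0,0,0],[0,0,0],[0,0,0],[0,0,-1],[0,0,-2]],"delta_rot":[[0,0,0],[0,0,0],[0,0,0],[0,0,0],[0,0,0],[0,0,0],[0,0,0],[0,0,0]]}' 3.5
python3 - <<'E'
from h import *
st()
im=ctrl.get_image("wrist");cv2.imwrite("pics/w18.png",im)
a=ctrl.get_image("scene");cv2.imwrite("pics/s18.png",cv2.resize(a[130:240,190:310],None,fx=6,fy=5.4,interpolation=cv2.INTER_CUBIC))
E
```

```text
time: 32.6
position: [0.5483, 0.0467, 0.1171]
tool_rot: [2.314, -2.124, -0.001]
ft_force: [-5.1, 0.5, 0.6]
grip_width: 0.156
time: 33.4
position: [0.5476, 0.0466, 0.1468]
tool_rot: [2.313, -2.123, -0.004]
ft_force: [0.5, -0.0, 0.4]
grip_width: 0.401
t 33.4 p [0.5476 0.0466 0.1468] rv [ 2.313 -2.123 -0.004] F [ 0.5 -0.   0.4] T [ 0.03  0.02 -0.04] g 0.40118069998028755
```

View pics/s18.png

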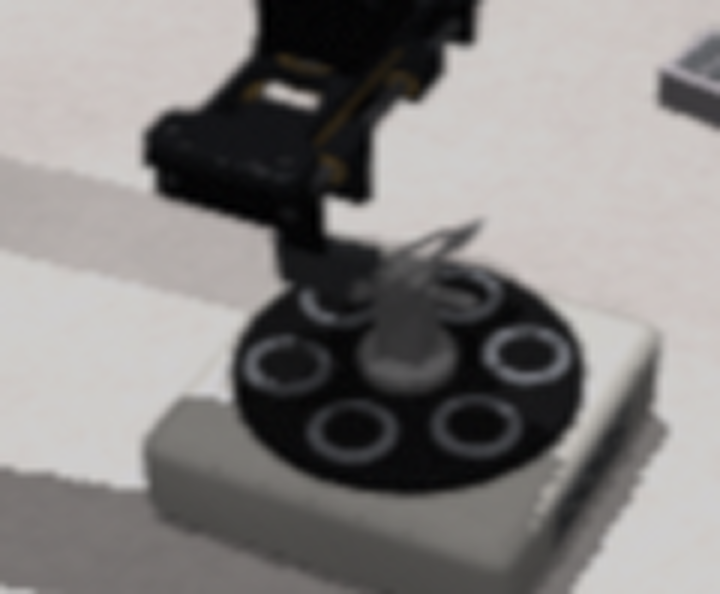

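View pics/w18.png

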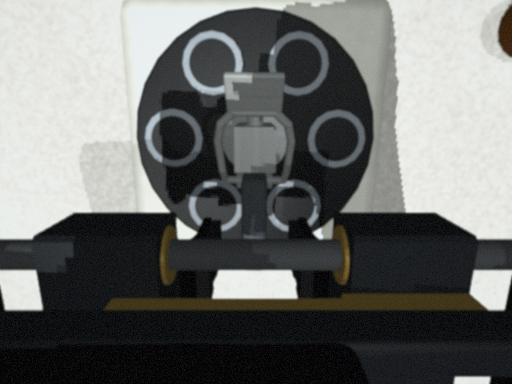

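The pin sits home with the ring up (tab at (254,92)) and the jaws are clear. Next: up, close the fingers, and move forward over the tab.

```bash
python3 -m crank '{"dp":[[0,0,-2.5],[0,0,-2.5],[0,-2,-0.5],[0,-2,0],[0,-2,0],[0,-2,0],[0,-1,0],[0,0,0]],"delta_rot":[[0,0,0],[0,0,0],[0,0,0],[0,0,0],[0,0,0],[0,0,0],[0,0,0],[0,0,0]]}' 0 30
python3 - <<'E'
from h import *
s=st(); p=np.array(s["position"]); C=np.array([.5925,.0485]); f=np.array([np.cos(.082),np.sin(.082)]); l=np.array([-f[1],f[0]])
d=p[:2]-C; print("along",d@f,"left",d@l)
im=ctrl.get_image("wrist");cv2.imwrite("pics/w19.png",im)
a=ctrl.get_image("scene");cv2.imwrite("pics/s19.png",cv2.resize(a[100:240,190:330],None,fx=5.5,fy=4.2,interpolation=cv2.INTER_CUBIC))
cs=cam("scene")
for d in (-.016,-.013,-.010):
  for w in (.0095,-.0095):
    q=p+np.array([*(f*w),-d]); u=proj(cs,q); print(d,w,u,((u-[190,100])*[5.5,4.2]).round())
E
```

```text
time: 34.3
position: [0.6388, 0.0546, 0.2016]
tool_rot: [-2.315, 2.124, 0.002]
ft_force: [-0.4, -0.1, -0.0]
grip_width: 0.006
t 34.3 p [0.6388 0.0546 0.2016] rv [-2.315e+00  2.124e+00  2.000e-03] F [-0.4 -0.1 -0. ] T [ 0.02  0.07 -0.02] g 0.005801624852784072
along 0.046677092031485866 left 0.0022554427884465627
-0.016 0.0095 [276.84247677 167.27849585] [478. 283.]
-0.016 -0.0095 [270.35536812 165.26172667] [442. 274.]
-0.013 0.0095 [276.80765893 168.13293121] [477. 286.]
-0.013 -0.0095 [270.33362771 166.11493581] [442. 278.]
-0.01 0.0095 [276.77297977 168.98396367] [477. 290.]
-0.01 -0.0095 [270.31197336 166.96476768] [442. 281.]
```

View pics/s19.png

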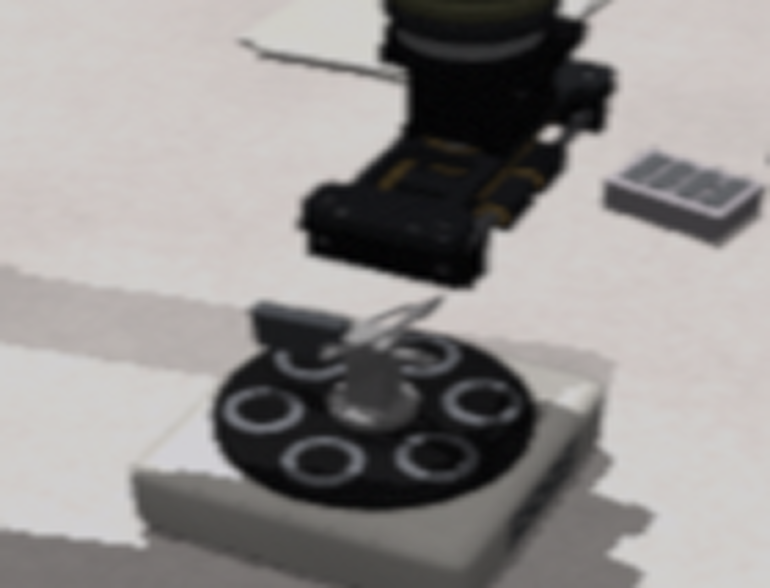

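View pics/w19.png

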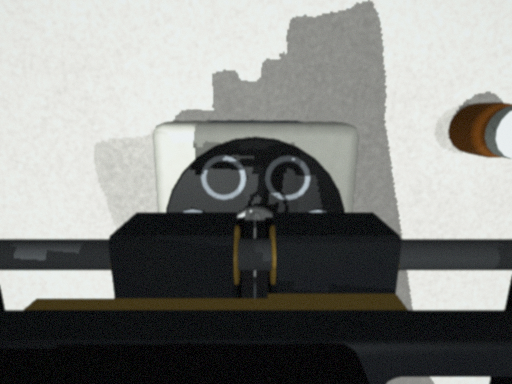

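The fingertips are above and slightly beyond the tab's outer edge (along 47 mm). Lowering towards the tab.

```bash
python3 -m crank '{"dp":[[0,0,0.5],[0,0,0.5],[0,0,0.5],[0,0,0.5],[0,0,0],[0,0,0],[0,0,0],[0,0,0]],"delta_rot":[[0,0,0],[0,0,0],[0,0,0],[0,0,0],[0,0,0],[0,0,0],[0,0,0],[0,0,0]]}'
python3 -m crank '{"dp":[[0,0,0.2],[0,0,0.2],[0,0,0.2],[0,0,0.1],[0,0,0],[0,0,0],[0,0,0],[0,0,0]],"delta_rot":[[0,0,0],[0,0,0],[0,0,0],[0,0,0],[0,0,0],[0,0,0],[0,0,0],[0,0,0]]}'
python3 - <<'E'
from h import *
st()
im=ctrl.get_image("wrist");cv2.imwrite("pics/w20.png",cv2.resize(np.clip(im[150:310,170:340]*2.,0,255).astype(np.uint8),None,fx=4.5,fy=3.7,interpolation=cv2.INTER_CUBIC))
a=ctrl.get_image("scene");cv2.imwrite("pics/s20.png",cv2.resize(a[140:220,220:310],None,fx=8,fy=7,interpolation=cv2.INTER_CUBIC))
E
```

```text
time: 35.2
position: [0.6386, 0.0545, 0.1826]
tool_rot: [-2.314, 2.124, -0.001]
ft_force: [0.2, -0.2, 0.3]
grip_width: 0.007
time: 36.0
position: [0.6384, 0.0545, 0.1754]
tool_rot: [-2.315, 2.124, -0.0]
ft_force: [0.9, -0.1, 0.7]
grip_width: 0.006
t 36.0 p [0.6384 0.0545 0.1754] rv [-2.315  2.124 -0.   ] F [ 0.9 -0.1  0.7] T [ 0.05 -0.03  0.01] g 0.005604688175087639
```

View pics/s20.png

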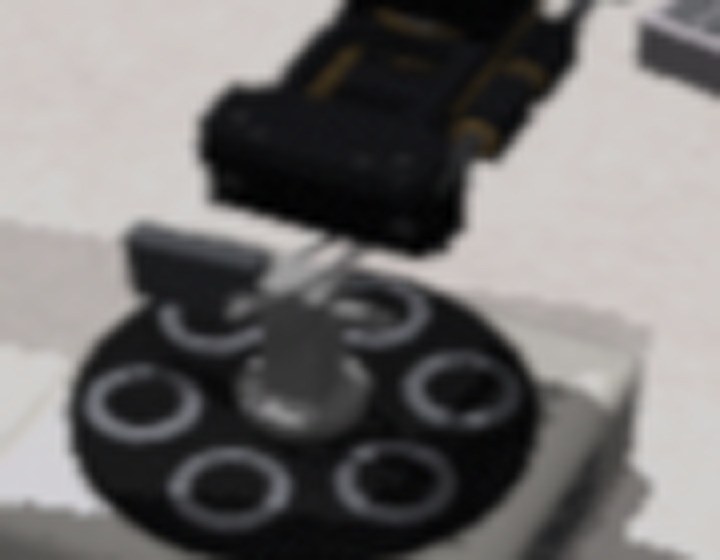

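View pics/w20.png

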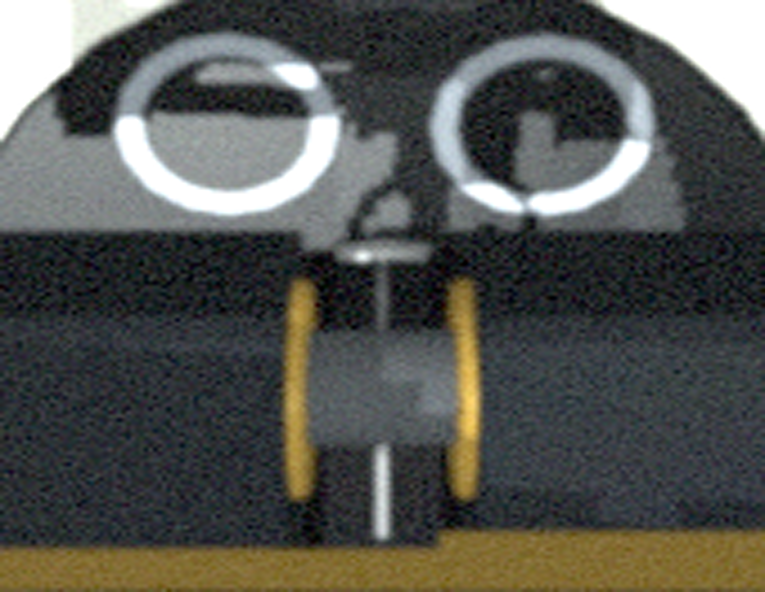

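```bash
python3 -m crank '{"dp":[[0,-0.05,0.1],[0,-0.05,0.1],[0,-0.05,0.1],[0,-0.05,0.1],[0,-0.05,0.1],[0,-0.05,0.1],[0,0,0],[0,0,0]],"delta_rot":[[0,0,0],[0,0,0],[0,0,0],[0,0,0],[0,0,0],[0,0,0],[0,0,0],[0,0,0]]}'
python3 - <<'E'
from h import *
st()
im=ctrl.get_image("wrist");cv2.imwrite("pics/w21.png",cv2.resize(np.clip(im[150:310,170:340]*2.,0,255).astype(np.uint8),None,fx=4.5,fy=3.7,interpolation=cv2.INTER_CUBIC))
a=ctrl.get_image("scene");cv2.imwrite("pics/s21.png",cv2.resize(a[140:220,220:310],None,fx=8,fy=7,interpolation=cv2.INTER_CUBIC))
a=ctrl.get_image("top");cv2.imwrite("pics/t21.png",cv2.resize(a[130:240,190:320],None,fx=5,fy=5,interpolation=cv2.INTER_CUBIC))
E
```

```text
time: 36.9
position: [0.6413, 0.0547, 0.1693]
tool_rot: [2.315, -2.124, -0.0]
ft_force: [-0.3, 0.8, 0.2]
grip_width: -0.0
t 36.9 p [0.6413 0.0547 0.1693] rv [ 2.315 -2.124 -0.   ] F [-0.3  0.8  0.2] T [-0.01  0.02 -0.  ] g -0.00014339514250170772
```

View pics/s21.png

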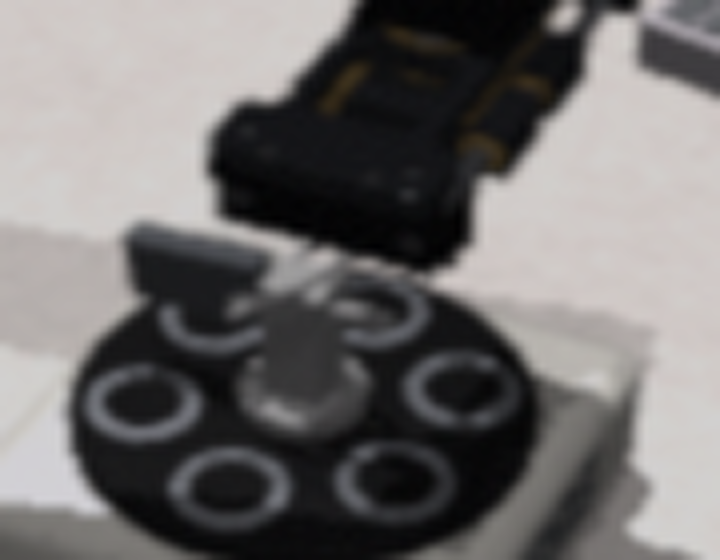

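View pics/w21.png

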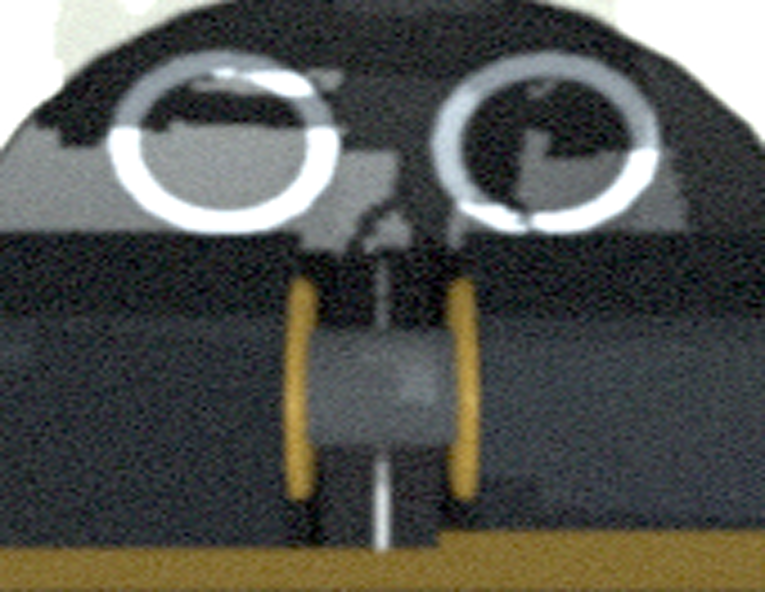

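```bash
python3 -m crank '{"dp":[[0,-0.08,0.15],[0,-0.08,0.15],[0,-0.08,0.15],[0,-0.08,0.15],[0,-0.08,0.2],[0,-0.08,0.2],[0,0,0],[0,0,0]],"delta_rot":[[0,0,0],[0,0,0],[0,0,0],[0,0,0],[0,0,0],[0,0,0],[0,0,0],[0,0,0]]}'
python3 - <<'E'
from h import *
st()
im=ctrl.get_image("wrist");cv2.imwrite("pics/w22.png",cv2.resize(np.clip(im[150:310,170:340]*2.,0,255).astype(np.uint8),None,fx=4.5,fy=3.7,interpolation=cv2.INTER_CUBIC))
a=ctrl.get_image("scene");cv2.imwrite("pics/s22.png",cv2.resize(a[140:220,220:310],None,fx=8,fy=7,interpolation=cv2.INTER_CUBIC))
E
```

```text
time: 37.85
position: [0.6461, 0.0551, 0.1592]
tool_rot: [2.315, -2.124, -0.0]
ft_force: [-0.6, -0.3, -0.4]
grip_width: 0.004
t 37.85 p [0.6461 0.0551 0.1592] rv [ 2.315 -2.124 -0.   ] F [-0.6 -0.3 -0.4] T [0.01 0.03 0.02] g 0.004499204757910226
```

View pics/s22.png

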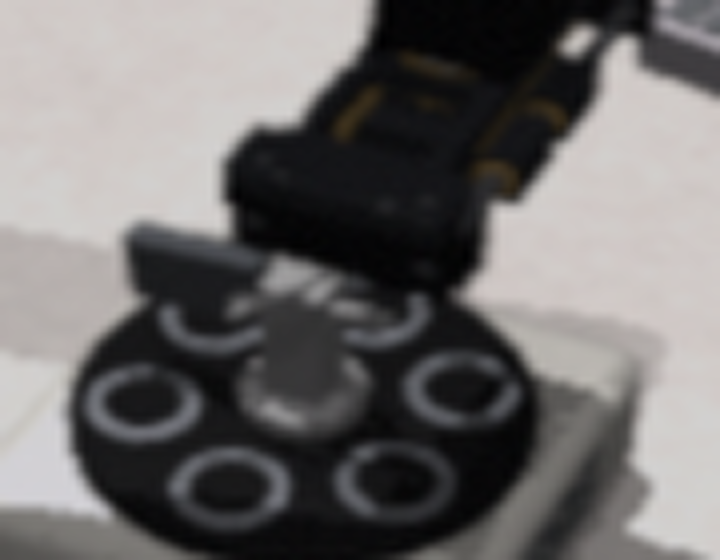

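View pics/w22.png

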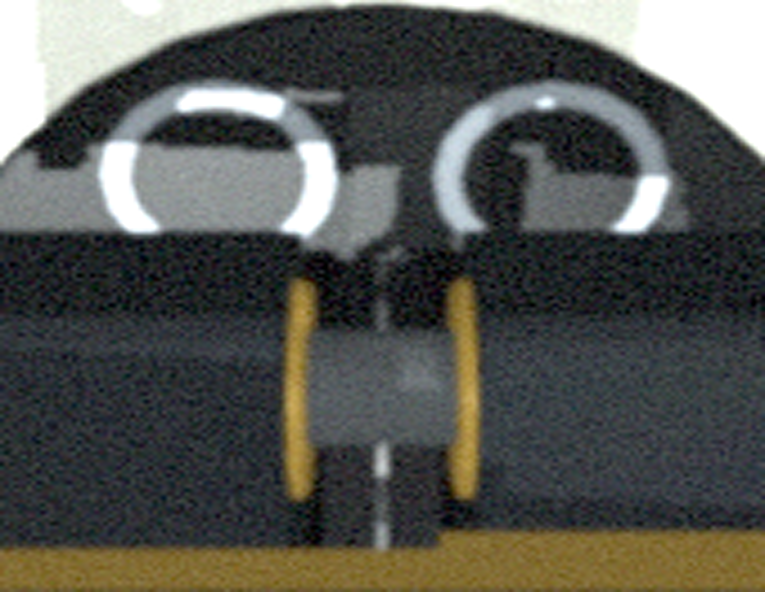

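There's no sign of force, and the start position (centre 6 mm beyond the tab's edge) may have missed the tab. I'll lift and restart with the fingers centred on the tab's edge (along 40 mm).

```bash
python3 -m crank '{"dp":[[0,0,-1.3],[0,0,-1.5],[0,1,0],[0,1.2,0],[0,1.2,0],[0,0,0],[0,0,0],[0,0,0]],"delta_rot":[[0,0,0],[0,0,0],[0,0,0],[0,0,0],[0,0,0],[0,0,0],[0,0,0],[0,0,0]]}'
python3 - <<'E'
from h import *
s=st(); p=np.array(s["position"]); C=np.array([.5925,.0485]); f=np.array([np.cos(.082),np.sin(.082)]); l=np.array([-f[1],f[0]])
d=p[:2]-C; print("along",d@f,"left",d@l)
im=ctrl.get_image("wrist");cv2.imwrite("pics/w23.png",cv2.resize(np.clip(im[100:310,170:340]*2.,0,255).astype(np.uint8),None,fx=4.5,fy=2.8,interpolation=cv2.INTER_CUBIC))
a=ctrl.get_image("scene");cv2.imwrite("pics/s23.png",cv2.resize(a[130:220,220:310],None,fx=8,fy=6.5,interpolation=cv2.INTER_CUBIC))
c=cam("wrist")
C3=np.array([.5925,.0485,.1381])
for r in (.056,.066,.076):
  q=C3+np.array([*(f*(-.018+r*np.cos(.7))),r*np.sin(.7)]); print(r,q,proj(c,q),((proj(c,q)-[170,100])*[4.5,2.8]).round())
E
```

```text
time: 38.75
position: [0.6126, 0.0521, 0.1876]
tool_rot: [-2.314, 2.124, -0.001]
ft_force: [0.0, 0.3, -0.1]
grip_width: 0.005
t 38.75 p [0.6126 0.0521 0.1876] rv [-2.314e+00  2.124e+00 -1.000e-03] F [ 0.   0.3 -0.1] T [-0.01  0.01 -0.03] g 0.004895039099815149
along 0.02035071647780555 left 0.001923767689507547
0.056 [0.61724773 0.05053387 0.17417619] [255.93001877 212.50872391] [387. 315.]
0.066 [0.62487045 0.05116034 0.18061837] [256.01762856 203.46672213] [387. 290.]
0.076 [0.63249317 0.05178681 0.18706054] [256.11287237 193.6368301 ] [388. 262.]
```

View pics/w23.png

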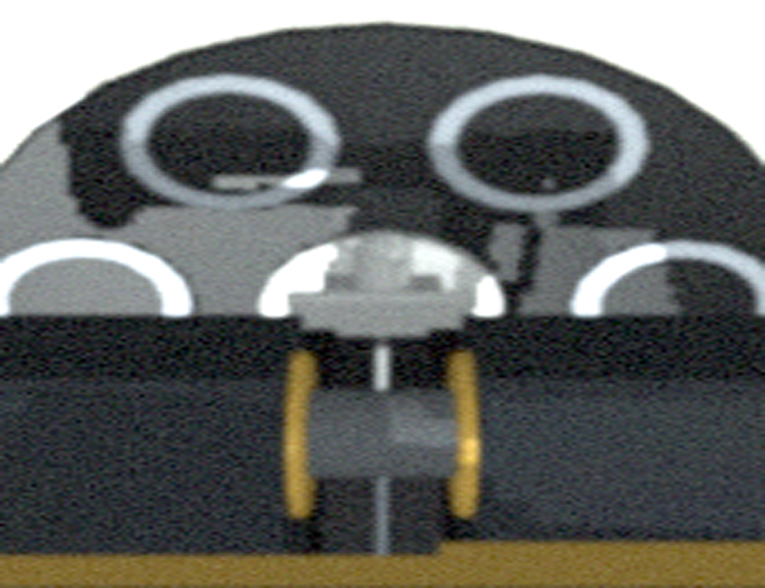

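View pics/s23.png

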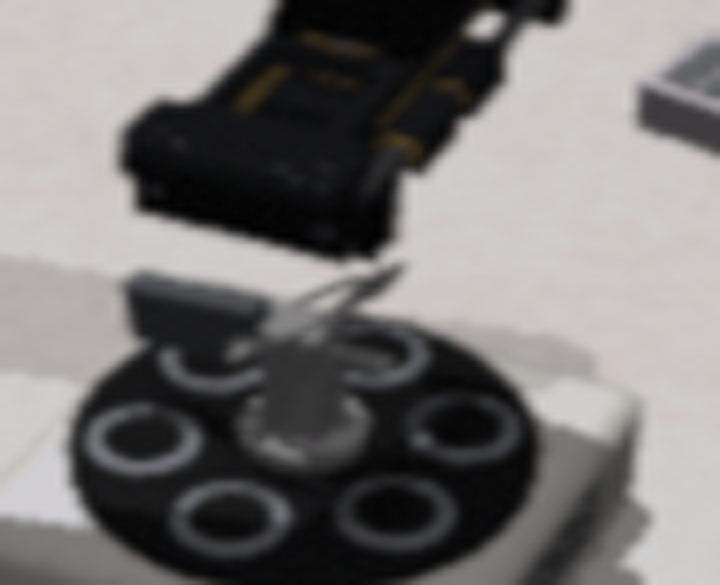

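The tab's outer edge is at row 205 (194 predicted). So the pin rests slightly nose-up and the edge is nearer along 36 mm at z≈0.191, and my first press did miss. Starting over from directly above that edge.

```bash
python3 -m crank '{"dp":[[0,-0.8,0],[0,-0.9,0],[0,0,0.3],[0,0,0.3],[0,0,0.2],[0,0,0.2],[0,0,0],[0,0,0]],"delta_rot":[[0,0,0],[0,0,0],[0,0,0],[0,0,0],[0,0,0],[0,0,0],[0,0,0],[0,0,0]]}'
python3 -m crank '{"dp":[[0,-0.08,0.12],[0,-0.08,0.12],[0,-0.08,0.12],[0,-0.08,0.12],[0,-0.08,0.12],[0,-0.08,0.12],[0,0,0],[0,0,0]],"delta_rot":[[0,0,0],[0,0,0],[0,0,0],[0,0,0],[0,0,0],[0,0,0],[0,0,0],[0,0,0]]}'
python3 - <<'E'
from h import *
s=st(); p=np.array(s["position"]); C=np.array([.5925,.0485]); f=np.array([np.cos(.082),np.sin(.082)]); l=np.array([-f[1],f[0]])
d=p[:2]-C; print("along",d@f,"left",d@l)
im=ctrl.get_image("wrist");cv2.imwrite("pics/w24.png",cv2.resize(np.clip(im[100:310,170:340]*2.,0,255).astype(np.uint8),None,fx=4.5,fy=2.8,interpolation=cv2.INTER_CUBIC))
a=ctrl.get_image("scene");cv2.imwrite("pics/s24.png",cv2.resize(a[130:220,220:310],None,fx=8,fy=6.5,interpolation=cv2.INTER_CUBIC))
E
```

```text
time: 39.65
position: [0.6291, 0.0535, 0.1774]
tool_rot: [2.315, -2.124, 0.0]
ft_force: [-0.3, -0.1, -0.2]
grip_width: 0.001
time: 40.45
position: [0.6339, 0.054, 0.17]
tool_rot: [2.315, -2.124, -0.0]
ft_force: [0.4, -0.2, 0.3]
grip_width: 0.002
t 40.45 p [0.6339 0.054  0.17  ] rv [ 2.315 -2.124 -0.   ] F [ 0.4 -0.2  0.3] T [ 0.03 -0.01  0.06] g 0.0023209851406160074
along 0.041692213931929865 left 0.0021205795804060583
```

View pics/w24.png

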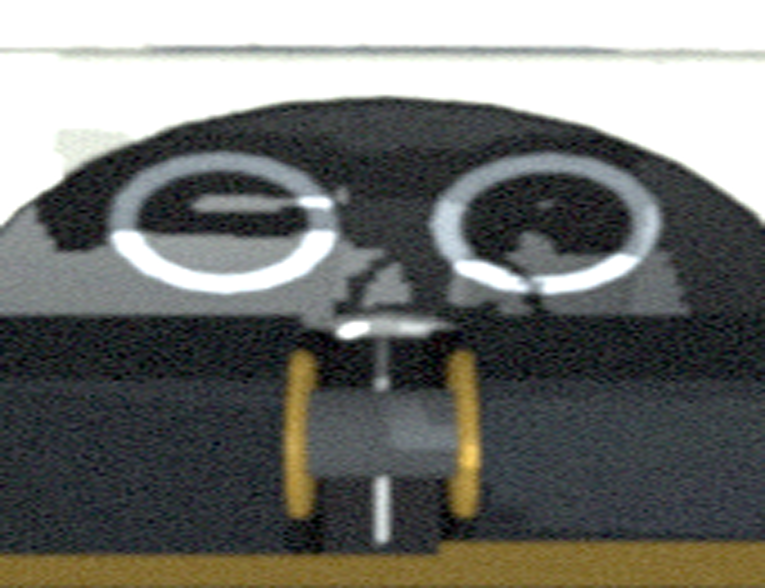

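View pics/s24.png

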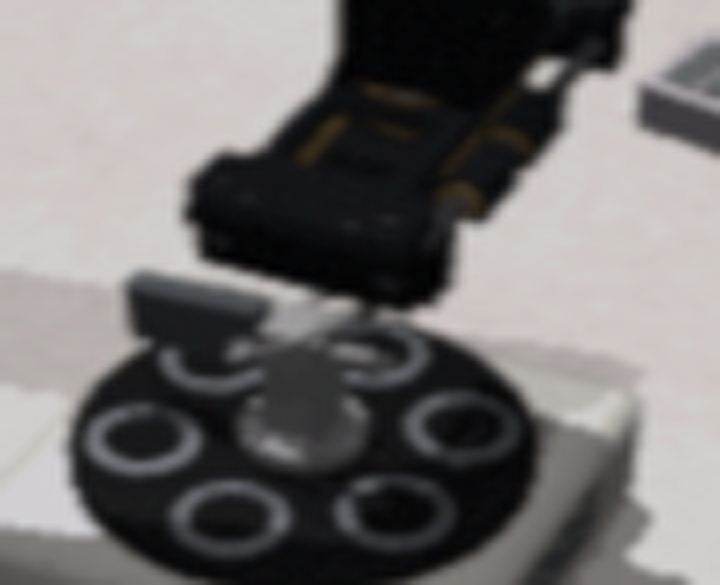

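```bash
python3 -m crank '{"dp":[[0,-0.13,0.18],[0,-0.13,0.18],[0,-0.13,0.2],[0,-0.13,0.2],[0,-0.13,0.2],[0,-0.13,0.2],[0,0,0],[0,0,0]],"delta_rot":[[0,0,0],[0,0,0],[0,0,0],[0,0,0],[0,0,0],[0,0,0],[0,0,0],[0,0,0]]}'
python3 -m crank '{"dp":[[0,-0.1,0.18],[0,-0.1,0.18],[0,-0.08,0.18],[0,-0.07,0.18],[0,-0.05,0.18],[0,0,0.1],[0,0,0],[0,0,0]],"delta_rot":[[0,0,0],[0,0,0],[0,0,0],[0,0,0],[0,0,0],[0,0,0],[0,0,0],[0,0,0]]}'
python3 - <<'E'
from h import *
s=st(); p=np.array(s["position"]); C=np.array([.5925,.0485]); f=np.array([np.cos(.082),np.sin(.082)]); l=np.array([-f[1],f[0]])
d=p[:2]-C; print("along",d@f,"left",d@l)
a=ctrl.get_image("scene");cv2.imwrite("pics/s25.png",cv2.resize(a[130:220,220:310],None,fx=8,fy=6.5,interpolation=cv2.INTER_CUBIC))
E
```

```text
time: 41.35
position: [0.6416, 0.0547, 0.1584]
tool_rot: [2.314, -2.124, -0.001]
ft_force: [-0.1, -0.9, 0.2]
grip_width: 0.008
time: 42.15
position: [0.6457, 0.0551, 0.1485]
tool_rot: [2.315, -2.124, -0.0]
ft_force: [0.4, 0.3, 0.3]
grip_width: 0.001
t 42.15 p [0.6457 0.0551 0.1485] rv [ 2.315 -2.124 -0.   ] F [0.4 0.3 0.3] T [ 0.03  0.   -0.03] g 0.0006136341381217956
along 0.05350855947080384 left 0.002175902476986973
```

View pics/s25.png

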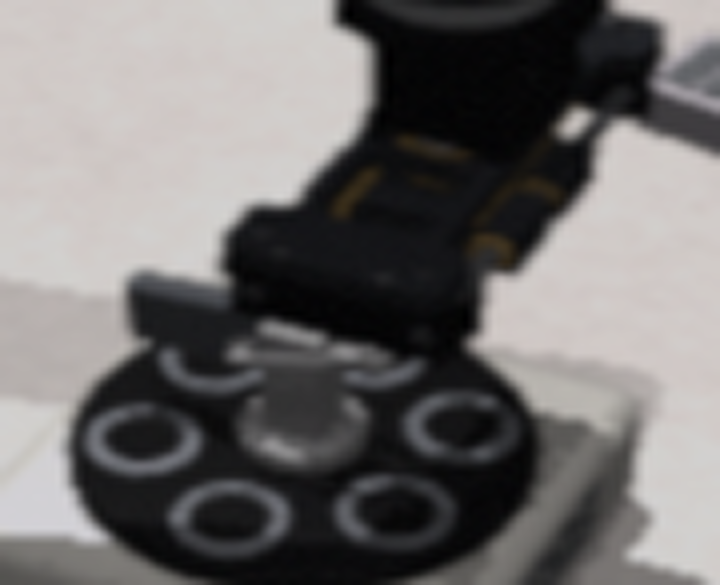

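The ring's near wire (235–300, 350) now lies much flatter than before, so the tab is being swung down. On towards the snap.

```bash
python3 -m crank '{"dp":[[0,-0.06,0.15],[0,-0.06,0.15],[0,-0.06,0.15],[0,-0.05,0.15],[0,-0.04,0.15],[0,-0.03,0.15],[0,0,0],[0,0,0]],"delta_rot":[[0,0,0],[0,0,0],[0,0,0],[0,0,0],[0,0,0],[0,0,0],[0,0,0],[0,0,0]]}'
python3 -m crank '{"dp":[[0,0,0.1],[0,0,0.1],[0,0,0.1],[0,0,0.1],[0,0,0.1],[0,0,0.1],[0,0,0],[0,0,0]],"delta_rot":[[0,0,0],[0,0,0],[0,0,0],[0,0,0],[0,0,0],[0,0,0],[0,0,0],[0,0,0]]}'
```

```text
time: 43.0
position: [0.6487, 0.0553, 0.1395]
tool_rot: [2.315, -2.124, 0.0]
ft_force: [-1.0, 0.5, 0.8]
grip_width: 0.004
time: 43.8
position: [0.6486, 0.0553, 0.1335]
tool_rot: [2.315, -2.124, -0.0]
ft_force: [-0.0, -0.3, 0.2]
grip_width: 0.004
```

Run:
```python
from h import *
s=st(); p=np.array(s["position"]); C=np.array([.5925,.0485]); f=np.array([np.cos(.082),np.sin(.082)]); l=np.array([-f[1],f[0]])
d=p[:2]-C; print("along",d@f,"left",d@l)
a=ctrl.get_image("scene");cv2.imwrite("pics/s26.png",cv2.resize(a[140:220,220:310],None,fx=8,fy=7,interpolation=cv2.INTER_CUBIC))
```

```text
t 43.8 p [0.6486 0.0553 0.1335] rv [ 2.315 -2.124 -0.   ] F [-0.  -0.3  0.2] T [ 0.03  0.05 -0.02] g 0.0038741249377237975
along 0.05649218683816947 left 0.0021697125489449996
```

View pics/s26.png

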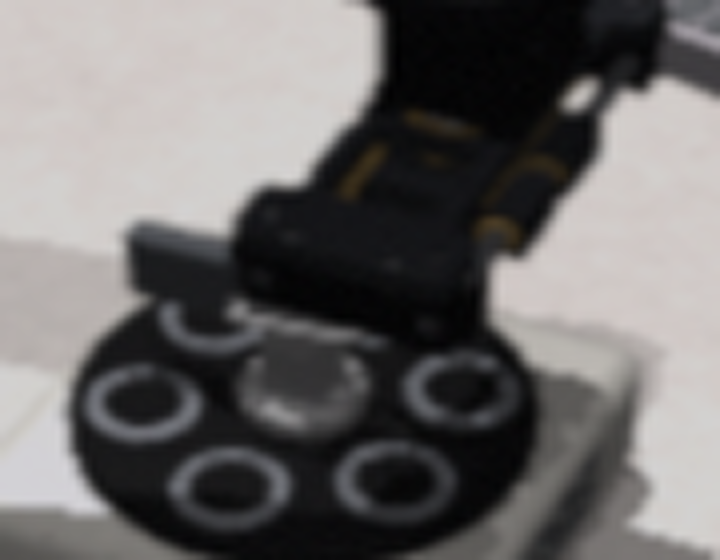

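The ring wire is now nearly parallel to the pin. Pressing on in small steps.

```bash
python3 -m crank '{"dp":[[0,0,0.1],[0,0,0.1],[0,0,0.1],[0,0,0.1],[0,0,0.1],[0,0,0],[0,0,0],[0,0,0]],"delta_rot":[[0,0,0],[0,0,0],[0,0,0],[0,0,0],[0,0,0],[0,0,0],[0,0,0],[0,0,0]]}'
```

```text
time: 44.65
position: [0.6489, 0.0553, 0.1287]
tool_rot: [-2.314, 2.124, -0.001]
ft_force: [1.1, 0.1, 0.8]
grip_width: 0.005
```

```bash
python3 -m crank '{"dp":[[0,0,0.1],[0,0,0.1],[0,0,0.1],[0,0,0],[0,0,0],[0,0,0],[0,0,0],[0,0,0]],"delta_rot":[[0,0,0],[0,0,0],[0,0,0],[0,0,0],[0,0,0],[0,0,0],[0,0,0],[0,0,0]]}'
```

```text
time: 45.45
position: [0.6488, 0.0553, 0.1255]
tool_rot: [2.315, -2.124, 0.0]
ft_force: [1.3, 0.8, 1.9]
grip_width: 0.007
```

```bash
python3 -m crank '{"dp":[[0,0,0.1],[0,0,0.1],[0,0,0.1],[0,0,0],[0,0,0],[0,0,0],[0,0,0],[0,0,0]],"delta_rot":[[0,0,0],[0,0,0],[0,0,0],[0,0,0],[0,0,0],[0,0,0],[0,0,0],[0,0,0]]}'
```

```text
time: 46.25
position: [0.6489, 0.0553, 0.1226]
tool_rot: [-2.315, 2.124, -0.0]
ft_force: [2.8, 0.1, 3.4]
grip_width: 0.004
```

```bash
python3 -m crank '{"dp":[[0,0,0.1],[0,0,0.1],[0,0,0.1],[0,0,0],[0,0,0],[0,0,0],[0,0,0],[0,0,0]],"delta_rot":[[0,0,0],[0,0,0],[0,0,0],[0,0,0],[0,0,0],[0,0,0],[0,0,0],[0,0,0]]}'
```

```text
time: 47.05
position: [0.6476, 0.0552, 0.1187]
tool_rot: [2.313, -2.123, -0.003]
ft_force: [-0.2, -0.3, 0.2]
grip_width: 0.006
```

The force built to about 4 N and then fell to zero, which is the snap. I'll lift clear, move back up and look.

```bash
python3 -m crank '{"dp":[[0,0,-0.5],[0,0,-2],[0,0,-3],[0,2,-3],[0,4,0],[0,4,0],[0,2,0],[0,0,0]],"delta_rot":[[0,0,0],[0,0,0],[0,0,0],[0,0,0],[0,0,0],[0,0,0],[0,0,0],[0,0,0]]}'
python3 - <<'E'
from h import *
st()
im=ctrl.get_image("wrist");cv2.imwrite("pics/w27.png",im);cv2.imwrite("pics/w27z.png",cv2.resize(np.clip(im[0:220,130:390]*1.5,0,255).astype(np.uint8),None,fx=3,fy=2.7,interpolation=cv2.INTER_CUBIC))
a=ctrl.get_image("scene");cv2.imwrite("pics/s27.png",cv2.resize(a[140:220,220:310],None,fx=8,fy=7,interpolation=cv2.INTER_CUBIC))
a=ctrl.get_image("top");cv2.imwrite("pics/t27.png",a)
E
```

```text
time: 47.85
position: [0.527, 0.0446, 0.2051]
tool_rot: [2.313, -2.123, 0.003]
ft_force: [0.1, -0.3, 1.2]
grip_width: 0.004
t 47.85 p [0.527  0.0446 0.2051] rv [ 2.313 -2.123  0.003] F [ 0.1 -0.3  1.2] T [ 0.06  0.01 -0.06] g 0.004051383818530562
```

View pics/w27z.png

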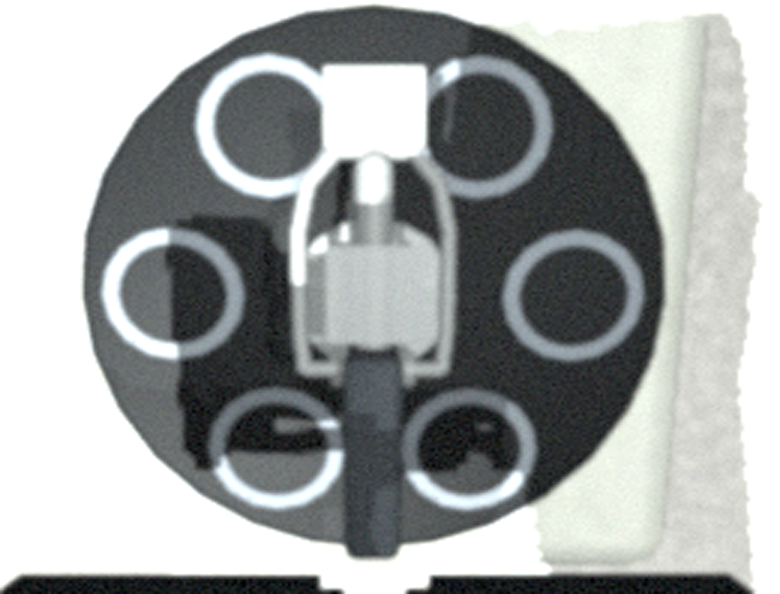

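View pics/s27.png

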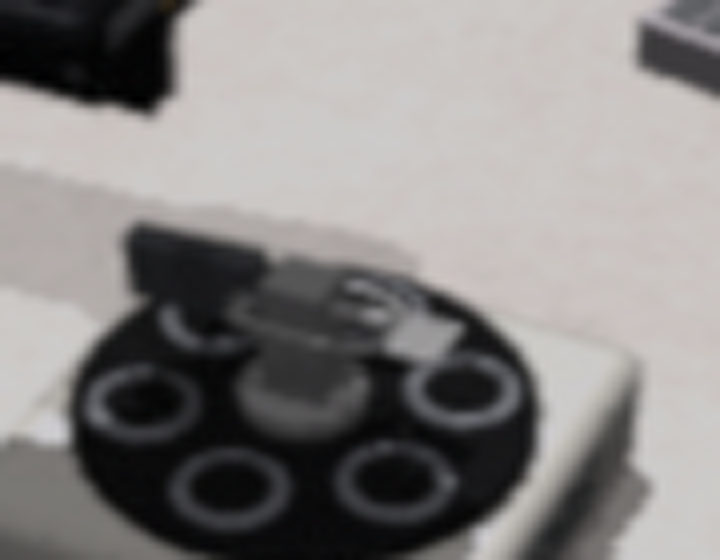

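View pics/t27.png

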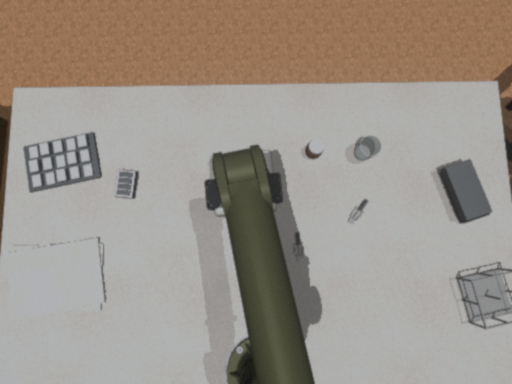

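The ring is locked, with the pin's round nose showing over the bar, the tab flat, and the ring staying down untouched. The jar (314,149), beaker (365,149) and block (125,183) are unmoved. I'll check the shoulder gap, settle and hand in.

```bash
python3 -m crank '{"dp":[[0,0,-1],[0,0,0],[0,0,0],[0,0,0],[0,0,0],[0,0,0],[0,0,0],[0,0,0]],"delta_rot":[[0,0,0],[0,0,0],[0,0,0],[0,0,0],[0,0,0],[0,0,0],[0,0,0],[0,0,0]]}'
python3 - <<'E'
from h import *
st(); c=cam("wrist"); im=ctrl.get_image("wrist"); cv2.imwrite("pics/w28z.png",cv2.resize(np.clip(im[0:220,160:350]*1.4,0,255).astype(np.uint8),None,fx=4,fy=2.7,interpolation=cv2.INTER_CUBIC))
f=np.array([.9966,.0819]); C=np.array([.5925,.0485])
for n,a,z in [("hinge",-.018,.1381),("nose",.038,.1381),("tab end",.0577,.132),("tab in",.038,.1335),("head front top",-.012,.158),("post front top",-.012,.1521),("post back top",.012,.1521),("head back top",-.068,.158)]:
    u=proj(c,[*(C+f*a),z]); print(n,((u-[160,0])*[4,2.7]).round())
E
```

```text
time: 48.8
position: [0.5291, 0.045, 0.2145]
tool_rot: [2.315, -2.124, 0.0]
ft_force: [-0.1, 0.1, 0.2]
grip_width: 0.005
t 48.8 p [0.5291 0.045  0.2145] rv [ 2.315 -2.124  0.   ] F [-0.1  0.1  0.2] T [ 0.01  0.   -0.03] g 0.00480304868920284
hinge [381. 369.]
nose [382. 161.]
tab end [382.  87.]
tab in [382. 163.]
head front top [382. 353.]
post front top [381. 351.]
post back top [382. 258.]
head back top [381. 557.]
```

View pics/w28z.png

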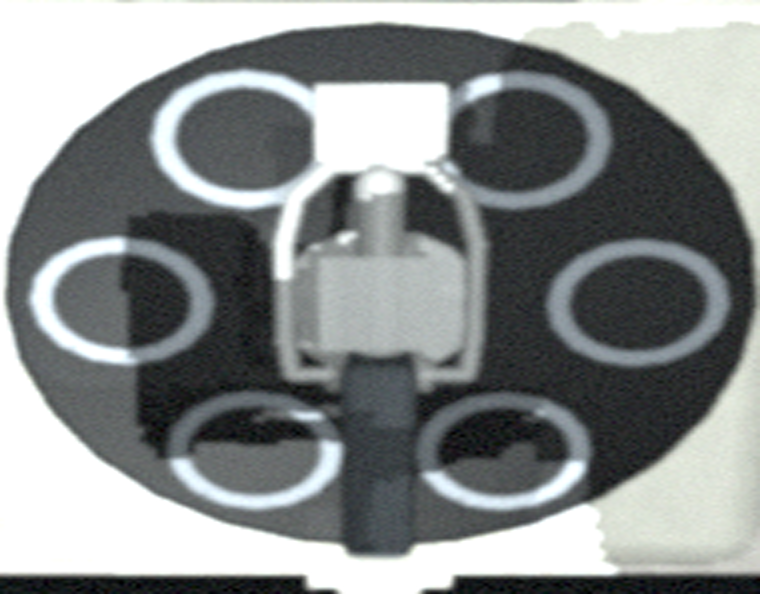

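```bash
python3 -c "
from bench import ctrl
print(ctrl.close_job())"
```

```text
the job is handed in; nothing more can be done
None
```

The linchpin is through the post from the front, its ring is locked under the nose, and the job was handed in at about 49 s of the 72 s allowed. `close_job` gave no verdict.

**What I did**
- **Height:** I felt the top of the post with the pin. The post had sunk about 5 mm, putting the hole near z = 0.138 m.
- **Pin:** It went in without resistance, and I stopped when the shoulder met the post at about 7 N.
- **Ring:** I pressed the tab along its arc. The force rose to about 4 N and then dropped to zero as the ring snapped, and it stayed down when I lifted off.

**Last checks**
- In the final wrist picture the nose lies over the ring's bar with the tab flat.
- The hinge, nose and tab are within about 2–3 mm of where they should be fully home. That leaves at most about 2 mm of gap at the shoulder (5 mm allowed).
- The gripper is clear, with forces near zero. The jar, beaker and block are at the same pixels as at the start.

**What failed or disagreed**
- **First grip:** It closed above the head. The fingertips sit about 13 mm behind the reported tool point, not 19 mm ahead of it as stated. I crept lower and gripped again.
- **First press:** It missed the tab, because the released pin rested slightly nose-up and the tab's edge was nearer than I had worked out.
- **Lateral reading:** The wrist camera and the tool frame disagreed by about 1.7 mm sideways, so I lined the pin up by comparing it with the post in the same image.

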